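Lay the tea-tasting board

ROBOT

A 6-joint arm with a two-finger parallel gripper is mounted at the origin on the work surface. World frame = base frame: x ahead of the robot, y to its left, z up, the work surface at z = 0. Lengths are in mm, angles in rad, forces in N, time in s.
With the tool pointing down it reaches from about 275 to 725 mm from the base axis. Payload 5.6 kg.
Tool frame: the origin (TCP) lies midway between the tips of the shut fingers; the grasp point (between the pads) lies 19 mm behind it; z points along the fingers, y is the line along which they close (so a half turn about z gives the same grasp; the last joint's range is limited). The gripper opens to 85 mm and grips with 20 to 120 N. Pads are 22 mm wide; open, the fingers measure 114 mm over their backs; the gripper's body (76 mm by 85 mm) begins 54 mm behind the grasp point. The pads swing forward as they close: fully open they stand 13 mm farther back than shut.
Start: joints at [-0.872, 0.255, 0.108, 0, -1.424, -0.285], TCP at [221.168, -503.565, 231.283] pointing down, gripper open.
Joint ranges: [-2.95, 2.95], [-1.21, 1.97], [-1.09, 1.5], [-2.87, 1.71], [-2.94, -0.07], [-3.05, 3.05]. Speed limits (rad/s): [2.57, 2.57, 3.14, 3.14, 3.14, 3.14].

INTERFACE

Orientations are given as a rotation vector (axis times angle).
In Python, from workcell import manip, viewer gives the robot as it stands. The module is installed in compiled form; this text tells all that it offers.
- The arm moves only by the tool servo_tool, never from a script. Its argument "series" is a list of rows, each an object of numbers: "tx", "ty", "tz": the shift along the tool's x, y, z in cm; "wx", "wy", "wz": the turn, a rotation vector about the tool's x, y, z in degrees; "grip": the opening, from 0 (shut) to 1 (fully open). A call has 1 to 20 rows; each row shifts and turns the commanded pose from where the row before left it, along the tool's axes as they then stand; what a row does not reach is not made up. A row lasts 1/10 s, in which the tool goes at most 50 mm and 8.59 degrees, less where a joint would pass 70% of its speed; a pose out of reach is approached as far as the arm can. A call with a gripper value outside its range is refused whole. The fingers move at their own pace and stop on an object; "grip_force" is the grip in N (left out, the last holds). Time passes only in rows, so rows that do not move let the fingers close. It gives the time, the measured TCP pose, the force, the opening and the grip force at its end, in the units of the state.
- manip.state(): the state, without advancing time (a new reading comes with each control period).
- viewer.capture(name): name is "scene" or "top" or "wrist"; returns (picture, depth): 420x560x3 uint8, red, green, blue; 420x560 float32, mm along the optical axis (not along the pixel's ray), 0 where there is no reading.
- viewer.camera_params(name): a dict with "intrinsics" (3x3 intrinsics, pixels), "k1" (the pictures are not rectified: a ray, as slopes to the right and down, at radius r is drawn at 1 + k1 r^2 times it, then the intrinsics apply), "eye" and "orientation" of the camera in the world; the wrist camera has in their place "T_tool_cam" (4x4, takes a point from camera to tool coordinates, whose origin is the TCP and whose axes are the flange's). Camera axes: x right, y down, z forward; pixel columns grow to the right and rows downward; lengths in mm; the calibration is good to about 2 mm. A picture is of the moment at which its call begins: read the wrist's pose just before it. camera_params takes no time and is no camera call.
- manip.job_done(): hands the job in; it is judged then, once.
The state is a dict: "time_s": time; "joint_positions": joint angles; "joint_vel": joint speeds; "effort": joint torques, N m; "position": TCP position; "tcp_rot": TCP orientation; "wrist_force": force on the tool from outside, world axes, zero at the start; "ft_torque": the same for the moment, N m; "width": finger opening in mm; "gripper_force": force on a finger pad.
Only numpy, scipy, OpenCV 4.12 (cv2) and the standard library are available. Lean on these libraries where they do the work, as an engineer would, in place of code of your own. Each camera call takes 0.05 s, during which the arm holds its last target. There are 200 camera calls.

TASK

Lay the tasting board for the next customers. First slide the straightedge over the board until its long edge touches both brass pins at once, then stand every cup that is out on the board in a row against its other long edge, and only then put the straightedge away, lying flat in its wooden tray. After that tip the tea ball out of the bamboo scoop into the brewing bowl by tilting the scoop to about 45 degrees and holding it so until the ball has dropped in, set the scoop back level in the middle of its cork mat and put the lid on the bowl; the cups must end upright and still in their straight row, and the other wares are to be left where they are.

Things in the scene. Friction and masses are not known exactly. Their poses are not given: they have to be found in the camera images.
- board: Fixed wooden tasting board, 200 mm (its x) by 400 mm (its y), 16 mm thick. Origin at the centre of its underside, z up; its +x points roughly away from the robot. Two brass pins stand near its far (+x) long side. When the straightedge touches both pins and a cup touches its near edge, the cup's axis lies at x = -1 mm in this frame.
- pin_left (a point): Point on the axis of the left brass stop pin (14 mm diameter, standing 12 mm above the board), 5 mm above the board's top; at x = +80, y = +95 mm in the board's frame.
- pin_right (a point): The same on the right brass stop pin, at x = +80, y = -95 mm in the board's frame.
- straightedge: Loose aluminium straightedge, 280 mm long (its x), 44 mm wide (its y), 10 mm thick, with a black grip block in the middle: 50 mm along x, 20 mm across, rising from 10 to 50 mm above its underside. Either long edge may be used. Origin at the centre of its underside. 0.3 kg; sliding it over the board takes 2 to 5 N. Starts flat on the board, askew, on the near side of the pins. With cups along it, take the block by its ends (along x).
- tray: Fixed, shallow open wooden tray for the straightedge, between robot and board: outside 312 (its x) by 72 mm (its y), walls 5 mm thick and 16 mm high, floor 5 mm thick. Origin under its centre, z up. The straightedge lies along its x.
- cup1: Straight-sided brown clay teacup 1, 60 mm outer diameter, 70 mm tall, wall 4 mm, 0.18 kg, open on top; origin at the centre of its foot, z up. Starts upright on the table. May be absent (None).
- cup2: Straight-sided brown clay teacup 2, 60 mm outer diameter, 70 mm tall, wall 4 mm, 0.18 kg, open on top; origin at the centre of its foot, z up. Starts upright on the table. May be absent (None).
- cup3: Straight-sided brown clay teacup 3, 60 mm outer diameter, 70 mm tall, wall 4 mm, 0.18 kg, open on top; origin at the centre of its foot, z up. Starts upright on the table. May be absent (None).
- cup4: Straight-sided brown clay teacup 4, 60 mm outer diameter, 70 mm tall, wall 4 mm, 0.18 kg, open on top; origin at the centre of its foot, z up. Starts upright on the table. May be absent (None).
- bowl: Brown clay brewing bowl, loose, 0.45 kg: rim 112 mm outer and about 102 mm inner diameter, 58 mm tall, floor 6 mm thick, with a small pouring lip on the rim. Origin at the centre of its foot, z up.
- lid: Lid of the bowl, 0.12 kg: a disc of 114 mm diameter, 6 mm thick, on a round flange of 90 mm diameter and 7 mm height that drops inside the bowl's rim; on top a knob of 24 mm diameter whose grip lies 21 to 39 mm above the lid's underside (the neck below it is 18 mm). Origin at the centre of the flange's underside, z up; starts lying on its flange on the table. In place, its origin is 51 mm above the bowl's.
- mat: Fixed round cork mat, 136 mm diameter, 4 mm thick, on which the scoop starts and to which it returns. Origin at the centre of its underside.
- scoop: Bamboo tea scoop, loose, 0.12 kg: a straight trough 116 mm long (its x), 50 mm wide outside (its y), 34 mm high, open on top and at its +x end, with a flat bottom. Origin at the centre of its underside, z up. Its floor is hollowed: a ramp of 25 degrees rises to the lip at +x, so the tea ball stays in until the +x end is tipped about 25 degrees down.
- scoop_lip (a point): Middle of the scoop's pouring lip, at x = +58, z = +20 mm in the scoop's frame.
- tea_ball_center (a point): Centre of the dark rolled tea ball, 28 mm diameter, 12 g; starts in the hollow of the scoop.
- tea_bowl: Bystander: dark shallow tea bowl, 106 mm diameter, at the right. Leave alone.
- caddy: Bystander: metal tea caddy, 72 mm diameter, 100 mm tall, at the left. Leave alone.
Things that resemble listed ones, but are neither listed nor needed, are in the scene too. There is more than one size of the mat; the one meant has the size given above.

How it is judged:
By the outcome, as a careful person would: the job done as asked, in the order asked, and still so for the second after the job is handed in, with the robot touching nothing.
Of cup1, cup2, cup3, cup4 only 2 to 4 are there at a start; the rules pass over those that are not, and their reading is None.
At some moment in a run one of cup1, cup2, cup3, cup4, straightedge may be knocked a few centimetres aside while the robot is not near it.
It also fails if it takes over 210 s, if anything falls off the work surface, if the arm or the gripper's body presses on something with over 40 N, if the wrist force passes 120 N, or if a joint passes its speed limit or range.

## Working session

There is one attempt and no reset: what is moved stays moved. The work goes in short steps, Python scripts to look and compute and a tool call to move; the robot and the scene stay as the last step left them, time stands still between calls to the robot, and variables do not carry over. Pictures are saved under pics/ and viewed, at most 14 in all, crops included, and the job is handed in when it is done.

Besides the shell and the picture viewer there is one more tool, called after "Call:" as a command line: name --argument value ..., lists and objects as JSON in quotes. servo_tool: Moves the arm, as the interface text tells. Its arguments: {"type":"object","properties":{"series":{"type":"array"},"grip_force":{"type":"number"}},"required":["series"]}

```bash
mkdir -p pics; cat > h.py <<'E'
import numpy as np, cv2
from scipy.spatial.transform import Rotation as R
from workcell import manip, viewer
def snap(n,f=None):
    s=manip.state(); im,d=viewer.capture(n)
    if f: cv2.imwrite('pics/'+f,im[:,:,::-1])
    return im,d,s
def cam(n,s):
    p=viewer.camera_params(n); K=np.array(p['intrinsics']); k=p['k1']
    if n=='wrist':
        T=np.eye(4);T[:3,:3]=R.from_rotvec(s['tcp_rot']).as_matrix();T[:3,3]=s['position']
        T=T@np.array(p['T_tool_cam'])
    else:
        T=np.eye(4);o=np.array(p['orientation']);T[:3,:3]=o if o.shape==(3,3) else R.from_rotvec(o).as_matrix();T[:3,3]=p['eye']
    return K,k,T
def rays(n,s,px):
    K,k,T=cam(n,s); px=np.atleast_2d(np.array(px,float))
    v=cv2.undistortPoints(px.reshape(-1,1,2),K,np.array([k,0,0,0.])).reshape(-1,2)
    return T,np.c_[v,np.ones(len(v))]
def onz(n,s,px,z):
    T,v=rays(n,s,px); w=v@T[:3,:3].T; e=T[:3,3]
    return e+w*((z-e[2])/w[:,2])[:,None]
def bydepth(n,s,px,d):
    T,v=rays(n,s,px); return (v*np.asarray(d)[:,None])@T[:3,:3].T+T[:3,3]
def cloud(n,s,d):
    yy,xx=np.mgrid[0:420,0:560]; P=bydepth(n,s,np.c_[xx.ravel(),yy.ravel()],d.ravel()).reshape(420,560,3)
    P[d==0]=np.nan; return P
E
python3 - <<'E'
from h import *
for n in('top','scene'):
    im,d,s=snap(n,n+'0.png'); p=viewer.camera_params(n); print(n,p)
    np.savez(n+'0.npz',im=im,d=d)
print(viewer.camera_params('wrist')); print(manip.state())
E
```

```text
top {'intrinsics': array([[513.78244016,   0.        , 284.0850773 ],
       [  0.        , 513.78244016, 215.30929048],
       [  0.        ,   0.        ,   1.        ]]), 'k1': -0.17154605983707305, 'eye': array([ 360.08714372,  -39.27066688, 1600.85381011]), 'orientation': array([-2.14756323,  2.2054835 , -0.07310039])}
scene {'intrinsics': array([[391.11340318,   0.        , 276.27948166],
       [  0.        , 391.11340318, 209.94188405],
       [  0.        ,   0.        ,   1.        ]]), 'k1': 0.020784404133661272, 'eye': array([1179.25534298, -302.15889505, 1054.51313647]), 'orientation': array([-2.14135787, -1.44813354,  0.47202683])}
{'intrinsics': array([[356.40308461,   0.        , 282.51562598],
       [  0.        , 356.40308461, 210.5487653 ],
       [  0.        ,   0.        ,   1.        ]]), 'k1': 0.014001412838683749, 'T_tool_cam': array([[-1.76293476e-04, -9.48464285e-01, -3.16883998e-01,
         8.11134211e+01],
       [ 9.99999893e-01, -3.19925763e-05, -4.60577506e-04,
         1.66550636e-01],
       [ 4.26703380e-04, -3.16884046e-01,  9.48464190e-01,
        -1.43102300e+02],
       [ 0.00000000e+00,  0.00000000e+00,  0.00000000e+00,
         1.00000000e+00]])}
{'time_s': 0.1, 'joint_positions': array([-8.72377991e-01,  2.55687644e-01,  1.07134073e-01, -4.08288888e-04,
       -1.42389784e+00, -2.84615245e-01]), 'joint_vel': array([-0.0009483 , -0.00262747,  0.00298918,  0.00250718,  0.0001497 ,
        0.00010079]), 'effort': array([-1.75537854e-03, -3.87601161e+01,  2.38474810e+01,  5.37781477e+00,
       -3.75328091e-03, -1.20094296e-05]), 'position': array([ 221.02869132, -503.15273201,  230.48849853]), 'tcp_rot': array([ 6.45192806e-01, -3.07419145e+00, -2.59107464e-03]), 'wrist_force': array([-0.66205791,  0.03555066, -0.69955447]), 'ft_torque': array([ 0.05065471, -0.014629  , -0.00168498]), 'gripper_force': 0.0, 'width': 85.36054115714491}
```

View pics/top0.png

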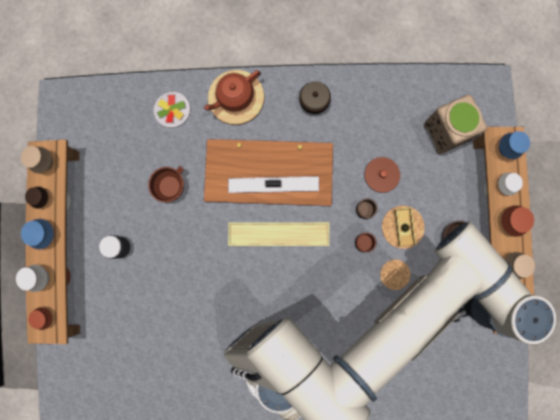

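View pics/scene0.png

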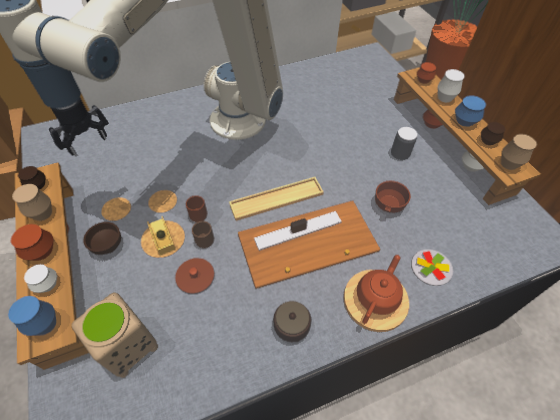

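Top view: board centred about (269,172), pins at (238,145) and (300,147), straightedge about (274,184), tray (279,234). Cups are at (366,208) and (365,242), lid (382,175), mat with scoop (404,227), a smaller decoy mat at (395,275), and the bowl probably at (168,184). The scene view also shows only two cups.

```bash
python3 - <<'E'
from h import *
s=manip.state()
f=np.load('top0.npz')
pts=dict(board=(269,172,16),pinL=(238,145,28),pinR=(300,147,28),seL=(228,185,10),seR=(319,184,10),blk=(273,184,50),trayc=(279,234,5),trL=(229,234,16),trR=(329,234,16),cup1=(366,208,70),cup2=(365,242,70),lid=(382,175,13),mat=(404,227,4),ball=(405,228,25),bowl=(168,184,58),lip=(181,169,58),darkpot=(314,97,50))
for k,(x,y,z) in pts.items(): print(k,onz('top',s,(x,y),z)[0].round(0), bydepth('top',s,[(x,y)],[f['d'][y,x]])[0].round(0))
E
```

```text
board [620.  19.  16.] [621.  19.  15.]
pinL [707. 114.  28.] [706. 114.  30.]
pinR [695. -79.  28.] [694. -79.  32.]
seL [584. 149.  10.] [583. 148.  19.]
seR [ 579. -136.   10.] [ 579. -135.   13.]
blk [578.   7.  50.] [576.   6.  62.]
trayc [427.  -7.   5.] [427.  -7.   8.]
trL [430. 148.  16.] [430. 148.  19.]
trR [ 422. -161.   16.] [ 422. -161.   14.]
cup1 [ 495. -271.   70.] [ 501. -281.    3.]
cup2 [ 393. -264.   70.] [ 395. -275.   -2.]
lid [ 602. -334.   13.] [ 599. -330.   37.]
mat [ 438. -399.    4.] [ 436. -392.   33.]
ball [ 433. -397.   25.] [ 433. -394.   36.]
bowl [586. 329.  58.] [593. 340.  10.]
lip [631. 288.  58.] [631. 287.  60.]
darkpot [ 848. -127.   50.] [ 842. -126.   68.]
```

Call:
servo_tool --series '[{"wz": 7.9, "tz": -1}, {"wz": 7.9, "tz": -1}, {"wz": 7.8, "tz": -1}, {"tx": -0.9, "ty": 3.6, "tz": -0.5}, {"tx": -0.9, "ty": 3.6, "tz": -0.5}, {"tx": -0.9, "ty": 3.6, "tz": -0.5}, {"tx": -0.9, "ty": 3.6, "tz": -0.5}, {"tx": -0.9, "ty": 3.6, "tz": -0.5}, {"tx": -0.9, "ty": 3.6, "tz": -0.5}, {"tx": -0.9, "ty": 3.6, "tz": -0.5}, {"tx": -0.9, "ty": 3.6, "tz": -0.5}, {"tx": -0.9, "ty": 3.6, "tz": -0.5}, {"tx": -0.9, "ty": 3.6, "tz": -0.5}, {"tx": -0.9, "ty": 3.6, "tz": -0.5}, {"tx": -0.9, "ty": 3.6, "tz": -0.5}, {"tx": -0.9, "ty": 3.6, "tz": -0.5}, {"tx": -0.9, "ty": 3.6, "tz": -0.5}, {}, {}]'

```text
schema error: expected keys tx, ty, tz, wx, wy, wz, grip
```

```bash
cat >> h.py <<'E'
def pose(s):
    M=R.from_rotvec(s['tcp_rot']).as_matrix()
    return np.round(s['position'],1), 'psi',np.round(np.degrees(np.arctan2(M[1,0],M[0,0])),2),'z',M[:,2].round(3)
E
python3 - <<'E'
from h import *
im,d,s=snap('wrist','w1.png'); print(pose(s),s['time_s'])
import pickle; pickle.dump((im,d,s),open('w1.pkl','wb'))
E
```

```text
(array([ 221. , -503.2,  230.5]), 'psi', np.float64(-156.29), 'z', array([-0.001,  0.002, -1.   ])) 0.1
```

View pics/w1.png

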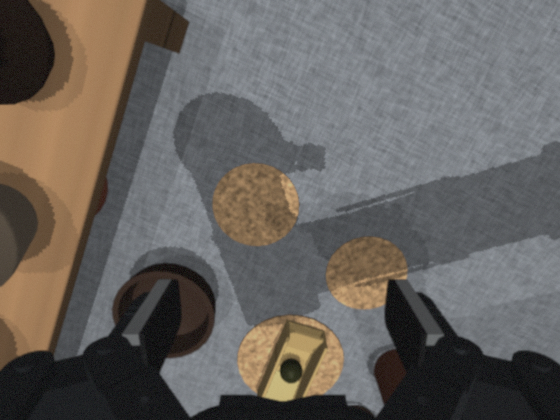

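The call was refused because every row needs all its keys. This picture, from the start pose, shows two smaller decoy mats at (256,204) and (367,272), and the scoop on its mat at (290,360).

Call:
servo_tool --series '[{"tx": 0, "ty": 0, "tz": -1, "wx": 0, "wy": 0, "wz": 7.9, "grip": 1}, {"tx": 0, "ty": 0, "tz": -1, "wx": 0, "wy": 0, "wz": 7.9, "grip": 1}, {"tx": 0, "ty": 0, "tz": -1, "wx": 0, "wy": 0, "wz": 7.9, "grip": 1}, {"tx": -1.6, "ty": 3.6, "tz": -0.5, "wx": 0, "wy": 0, "wz": 0, "grip": 1}, {"tx": -1.6, "ty": 3.6, "tz": -0.5, "wx": 0, "wy": 0, "wz": 0, "grip": 1}, {"tx": -1.6, "ty": 3.6, "tz": -0.5, "wx": 0, "wy": 0, "wz": 0, "grip": 1}, {"tx": -1.6, "ty": 3.6, "tz": -0.5, "wx": 0, "wy": 0, "wz": 0, "grip": 1}, {"tx": -1.6, "ty": 3.6, "tz": -0.5, "wx": 0, "wy": 0, "wz": 0, "grip": 1}, {"tx": -1.6, "ty": 3.6, "tz": -0.5, "wx": 0, "wy": 0, "wz": 0, "grip": 1}, {"tx": -1.6, "ty": 3.6, "tz": -0.5, "wx": 0, "wy": 0, "wz": 0, "grip": 1}, {"tx": -1.6, "ty": 3.6, "tz": -0.5, "wx": 0, "wy": 0, "wz": 0, "grip": 1}, {"tx": -1.6, "ty": 3.6, "tz": -0.5, "wx": 0, "wy": 0, "wz": 0, "grip": 1}, {"tx": -1.6, "ty": 3.6, "tz": -0.5, "wx": 0, "wy": 0, "wz": 0, "grip": 1}, {"tx": -1.6, "ty": 3.6, "tz": -0.5, "wx": 0, "wy": 0, "wz": 0, "grip": 1}, {"tx": -1.6, "ty": 3.6, "tz": -0.5, "wx": 0, "wy": 0, "wz": 0, "grip": 1}, {"tx": -1.6, "ty": 3.6, "tz": -0.5, "wx": 0, "wy": 0, "wz": 0, "grip": 1}, {"tx": -1.6, "ty": 3.6, "tz": -0.5, "wx": 0, "wy": 0, "wz": 0, "grip": 1}, {"tx": 0, "ty": 0, "tz": 0, "wx": 0, "wy": 0, "wz": 0, "grip": 1}, {"tx": 0, "ty": 0, "tz": 0, "wx": 0, "wy": 0, "wz": 0, "grip": 1}]'

```text
time_s: 2.05
position: [445.1, 1.1, 330.8]
tcp_rot: [0.003, -3.14, 0.001]
wrist_force: [-0.0, -0.6, 0.4]
width: 85.0
gripper_force: 0.0
```

```bash
python3 - <<'E'
from h import *
im,d,s=snap('wrist','w2.png'); print(pose(s),s['time_s'])
import pickle; pickle.dump((im,d,s),open('w2.pkl','wb'))
E
```

```text
(array([445.1,   1.1, 330.8]), 'psi', np.float64(-179.89), 'z', array([-0.001, -0.   , -1.   ])) 2.05
```

View pics/w2.png

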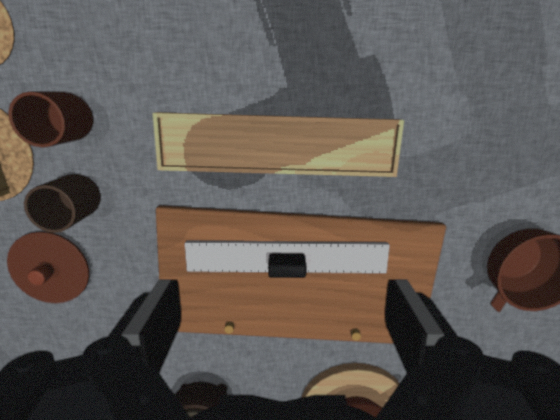

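The view is clear. The tray spans (155,115)–(402,175), the straightedge (185,242)–(388,272) with its block at (287,265), and the pins are at (229,328) and (356,335). Cups are at (50,118) and (62,203), the lid at (48,265), and the bowl at (538,268) with its lip at (500,300).

```bash
python3 - <<'E'
from h import *
import pickle
im,d,s=pickle.load(open('w2.pkl','rb'))
hsv=cv2.cvtColor(im,cv2.COLOR_RGB2HSV)
def cs(m,roi,amin=30):
    x0,y0,x1,y1=roi; z=np.zeros(m.shape,np.uint8); z[y0:y1,x0:x1]=m[y0:y1,x0:x1]
    c=[q for q in cv2.findContours(z,cv2.RETR_EXTERNAL,cv2.CHAIN_APPROX_NONE)[0] if cv2.contourArea(q)>amin]
    return sorted(c,key=cv2.contourArea)[::-1]
def rect(P):
    (c,wh,a)=cv2.minAreaRect(P[:,:2].astype(np.float32)); return np.round(c,1),np.round(wh,1),round(a,2)
se=((hsv[...,1]<45)&(hsv[...,2]>150)).astype(np.uint8)
c=cs(se,(170,225,410,290)); P=np.vstack([onz('wrist',s,q.reshape(-1,2),26) for q in c]); print('SE',rect(P))
blk=(hsv[...,2]<60).astype(np.uint8)
tr=((hsv[...,1]>70)&(hsv[...,2]>60)).astype(np.uint8)
tr=cv2.morphologyEx(tr,cv2.MORPH_CLOSE,np.ones((5,5)))
c=cs(tr,(145,105,412,185))[0]; print('tray',rect(onz('wrist',s,c.reshape(-1,2),16)))
c=cs(tr,(145,195,455,300))[0]; P=onz('wrist',s,c.reshape(-1,2),16); 
e=c.reshape(-1,2)
# near edge of board
n=[];
for x in range(180,430,5): n.append((x,e[e[:,0]==x][:,1].min()))
N=onz('wrist',s,n,16); f=np.polyfit(N[:,1],N[:,0],1); print('board near edge angle',np.degrees(np.arctan(f[0])),f)
print('near corners',onz('wrist',s,[e[np.argmin(e[:,0]+e[:,1])],e[np.argmax(e[:,0]-e[:,1])]],16).round(1))
print(hsv[328,229],hsv[335,356])
pin=((hsv[...,0]>17)&(hsv[...,0]<32)&(hsv[...,1]>110)&(hsv[...,2]>120)).astype(np.uint8)
for roi in((215,315,245,345),(342,320,372,350)):
    q=cs(pin,roi,5)[0]; (x,y),r=cv2.minEnclosingCircle(q); print('pin',x,y,r,onz('wrist',s,(x,y),26).round(1))
for nme,roi,z in (('cups/lid',(0,80,110,310),70),('bowl',(470,220,560,320),58)):
    m=((hsv[...,1]>75)).astype(np.uint8)
    for q in cs(m,roi,200)[:5]: print(nme,cv2.boundingRect(q),cv2.contourArea(q))
E
```

```text
SE (array([582.1,   6.9]), array([278.9,  43.1]), 89.59)
tray (array([428.5,  -4.6]), array([309.8,  72.7]), 88.68)
board near edge angle 3.7630877570353922 [6.57728720e-02 5.21159407e+02]
near corners [[ 511.9 -168.    16. ]
 [ 538.5  223.8   16. ]]
[ 19 128 157] [ 19 134 156]
pin 228.5 328.5 3.8079864978790283 [[698.2 -78.8  26. ]]
pin 356.0 336.0 4.123205661773682 [[711.  111.5  26. ]]
cups/lid (7, 175, 93, 128) 6557.0
cups/lid (0, 92, 93, 109) 5528.0
bowl (488, 229, 72, 82) 4870.0
```

Call:
servo_tool --series '[{"tx": -1.71, "ty": 0.07, "tz": 2.6, "wx": 0, "wy": 0, "wz": 0.5, "grip": 1}, {"tx": -1.71, "ty": 0.07, "tz": 2.6, "wx": 0, "wy": 0, "wz": 0, "grip": 1}, {"tx": -1.71, "ty": 0.07, "tz": 2.6, "wx": 0, "wy": 0, "wz": 0, "grip": 1}, {"tx": -1.71, "ty": 0.07, "tz": 2.6, "wx": 0, "wy": 0, "wz": 0, "grip": 1}, {"tx": -1.71, "ty": 0.07, "tz": 2.6, "wx": 0, "wy": 0, "wz": 0, "grip": 1}, {"tx": -1.71, "ty": 0.07, "tz": 2.6, "wx": 0, "wy": 0, "wz": 0, "grip": 1}, {"tx": -1.71, "ty": 0.07, "tz": 2.6, "wx": 0, "wy": 0, "wz": 0, "grip": 1}, {"tx": -1.71, "ty": 0.07, "tz": 2.6, "wx": 0, "wy": 0, "wz": 0, "grip": 1}, {"tx": 0, "ty": 0, "tz": 1.8, "wx": 0, "wy": 0, "wz": 0, "grip": 1}, {"tx": 0, "ty": 0, "tz": 1.8, "wx": 0, "wy": 0, "wz": 0, "grip": 1}, {"tx": 0, "ty": 0, "tz": 1.8, "wx": 0, "wy": 0, "wz": 0, "grip": 1}, {"tx": 0, "ty": 0, "tz": 1.8, "wx": 0, "wy": 0, "wz": 0, "grip": 1}, {"tx": 0, "ty": 0, "tz": 1.6, "wx": 0, "wy": 0, "wz": 0, "grip": 1}, {"tx": 0, "ty": 0, "tz": 0, "wx": 0, "wy": 0, "wz": 0, "grip": 0.45}, {"tx": 0, "ty": 0, "tz": 0, "wx": 0, "wy": 0, "wz": 0, "grip": 0.45}, {"tx": 0, "ty": 0, "tz": 0, "wx": 0, "wy": 0, "wz": 0, "grip": 0.45}, {"tx": 0, "ty": 0, "tz": 0, "wx": 0, "wy": 0, "wz": 0, "grip": 0.45}, {"tx": 0, "ty": 0, "tz": 0, "wx": 0, "wy": 0, "wz": 0, "grip": 0.45}, {"tx": 0, "ty": 0, "tz": 0, "wx": 0, "wy": 0, "wz": 0, "grip": 0.45}]' --grip_force 50

```text
time_s: 4.0
position: [582.9, 4.9, 36.8]
tcp_rot: [0.013, 3.139, -0.0]
wrist_force: [-0.6, -0.6, 5.8]
width: 49.0
gripper_force: 54.5
```

Call:
servo_tool --series '[{"tx": -0.7, "ty": 0.1, "tz": 0, "wx": 0, "wy": 0, "wz": 0.3, "grip": 0.45}, {"tx": -0.7, "ty": 0.1, "tz": 0, "wx": 0, "wy": 0, "wz": 0.3, "grip": 0.45}, {"tx": -0.7, "ty": 0.1, "tz": 0, "wx": 0, "wy": 0, "wz": 0.3, "grip": 0.45}, {"tx": -0.7, "ty": 0.1, "tz": 0, "wx": 0, "wy": 0, "wz": 0.3, "grip": 0.45}, {"tx": -0.7, "ty": 0.1, "tz": 0, "wx": 0, "wy": 0, "wz": 0.3, "grip": 0.45}, {"tx": -0.7, "ty": 0.1, "tz": 0, "wx": 0, "wy": 0, "wz": 0.3, "grip": 0.45}, {"tx": -0.7, "ty": 0.1, "tz": 0, "wx": 0, "wy": 0, "wz": 0.3, "grip": 0.45}, {"tx": -0.7, "ty": 0.1, "tz": 0, "wx": 0, "wy": 0, "wz": 0.3, "grip": 0.45}, {"tx": -0.7, "ty": 0.1, "tz": 0, "wx": 0, "wy": 0, "wz": 0.3, "grip": 0.45}, {"tx": -0.7, "ty": 0.1, "tz": 0, "wx": 0, "wy": 0, "wz": 0.3, "grip": 0.45}, {"tx": -0.7, "ty": 0.1, "tz": 0, "wx": 0, "wy": 0, "wz": 0.3, "grip": 0.45}, {"tx": -0.7, "ty": 0.1, "tz": 0, "wx": 0, "wy": 0, "wz": 0.1, "grip": 0.45}, {"tx": 0, "ty": 0, "tz": 0, "wx": 0, "wy": 0, "wz": 0, "grip": 0.45}, {"tx": 0, "ty": 0, "tz": 0, "wx": 0, "wy": 0, "wz": 0, "grip": 0.45}]'

```text
time_s: 5.4
position: [666.5, 13.5, 36.8]
tcp_rot: [0.106, 3.139, -0.001]
wrist_force: [-3.2, -0.7, 7.0]
width: 49.4
gripper_force: 54.6
```

```bash
python3 -c "
from h import *
s=manip.state();print(pose(s),s['wrist_force'],s['ft_torque'])"
```

```text
(array([666.5,  13.5,  36.8]), 'psi', np.float64(176.13), 'z', array([ 0.001, -0.   , -1.   ])) [-3.22346153 -0.65715563  7.0472885 ] [-0.07059679  1.04002778  0.02555669]
```

Call:
servo_tool --series '[{"tx": -0.25, "ty": 0, "tz": 0, "wx": 0, "wy": 0, "wz": 0, "grip": 0.45}, {"tx": -0.25, "ty": 0, "tz": 0, "wx": 0, "wy": 0, "wz": 0, "grip": 0.45}, {"tx": -0.2, "ty": 0, "tz": 0, "wx": 0, "wy": 0, "wz": 0, "grip": 0.45}, {"tx": 0, "ty": 0, "tz": 0, "wx": 0, "wy": 0, "wz": 0, "grip": 0.45}, {"tx": 0, "ty": 0, "tz": 0, "wx": 0, "wy": 0, "wz": 0, "grip": 0.45}]'

```text
time_s: 5.9
position: [672.4, 13.2, 36.9]
tcp_rot: [-0.106, -3.139, 0.001]
wrist_force: [-6.0, -0.1, 10.2]
width: 49.0
gripper_force: 55.0
```

Call:
servo_tool --series '[{"tx": -0.15, "ty": 0, "tz": 0, "wx": 0, "wy": 0, "wz": 0, "grip": 0.45}, {"tx": 0, "ty": 0, "tz": 0, "wx": 0, "wy": 0, "wz": 0, "grip": 0.45}, {"tx": 0, "ty": 0, "tz": 0, "wx": 0, "wy": 0, "wz": 0, "grip": 0.45}]'

```text
time_s: 6.2
position: [673.6, 13.2, 36.9]
tcp_rot: [-0.106, -3.138, 0.001]
wrist_force: [-7.5, 0.4, 10.3]
width: 49.3
gripper_force: 55.0
```

```bash
python3 -c "
from h import *
s=manip.state();print(pose(s),s['wrist_force'],s['ft_torque'])"
```

```text
(array([673.6,  13.2,  36.9]), 'psi', np.float64(176.13), 'z', array([-0.001, -0.   , -1.   ])) [-7.49706798  0.3726718  10.3035041 ] [0.44696336 2.39409613 0.0652262 ]
```

Call:
servo_tool --series '[{"tx": -0.15, "ty": 0, "tz": 0, "wx": 0, "wy": 0, "wz": 0, "grip": 0.45}, {"tx": 0, "ty": 0, "tz": 0, "wx": 0, "wy": 0, "wz": 0, "grip": 0.45}, {"tx": 0, "ty": 0, "tz": 0, "wx": 0, "wy": 0, "wz": 0, "grip": 0.45}]'

```text
time_s: 6.5
position: [674.7, 13.1, 36.9]
tcp_rot: [-0.106, -3.137, 0.001]
wrist_force: [-9.5, 1.6, 11.5]
width: 49.3
gripper_force: 55.1
```

Call:
servo_tool --series '[{"tx": -0.15, "ty": 0, "tz": 0, "wx": 0, "wy": 0, "wz": 0, "grip": 0.45}, {"tx": 0, "ty": 0, "tz": 0, "wx": 0, "wy": 0, "wz": 0, "grip": 0.45}, {"tx": 0, "ty": 0, "tz": 0, "wx": 0, "wy": 0, "wz": 0, "grip": 0.45}]'

```text
time_s: 6.8
position: [674.9, 13.1, 37.0]
tcp_rot: [-0.105, -3.135, 0.001]
wrist_force: [-12.8, 0.8, 13.6]
width: 49.4
gripper_force: 55.5
```

```bash
python3 -c "
from h import *
s=manip.state();print(pose(s),s['wrist_force'],s['ft_torque'])"
```

```text
(array([674.9,  13.1,  37. ]), 'psi', np.float64(176.16), 'z', array([-0.005, -0.   , -1.   ])) [-12.80573678   0.80213412  13.63111696] [0.91524366 4.5004314  0.37376259]
```

Call:
servo_tool --series '[{"tx": -0.2, "ty": 0, "tz": 0, "wx": 0, "wy": 0, "wz": 0, "grip": 0.45}, {"tx": 0, "ty": 0, "tz": 0, "wx": 0, "wy": 0, "wz": 0, "grip": 0.45}, {"tx": 0, "ty": 0, "tz": 0, "wx": 0, "wy": 0, "wz": 0, "grip": 0.45}, {"tx": 0, "ty": 0, "tz": 0, "wx": 0, "wy": 0, "wz": 0, "grip": 0.9}, {"tx": 0, "ty": 0, "tz": 0, "wx": 0, "wy": 0, "wz": 0, "grip": 0.9}, {"tx": 0, "ty": 0, "tz": 0, "wx": 0, "wy": 0, "wz": 0, "grip": 0.9}, {"tx": 0, "ty": 0, "tz": 0, "wx": 0, "wy": 0, "wz": 0, "grip": 0.9}, {"tx": 0, "ty": 0, "tz": -1.5, "wx": 0, "wy": 0, "wz": 0, "grip": 0.9}, {"tx": 0, "ty": 0, "tz": -3, "wx": 0, "wy": 0, "wz": 0, "grip": 0.9}, {"tx": 1, "ty": 0, "tz": -4, "wx": 0, "wy": 0, "wz": 0, "grip": 1}, {"tx": 2, "ty": 0, "tz": -4, "wx": 0, "wy": 0, "wz": 0, "grip": 1}, {"tx": 3, "ty": -1, "tz": -3, "wx": 0, "wy": 0, "wz": 0, "grip": 1}, {"tx": 3, "ty": -3, "tz": -1, "wx": 0, "wy": 0, "wz": 0, "grip": 1}, {"tx": 3, "ty": -3, "tz": -1, "wx": 0, "wy": 0, "wz": 0, "grip": 1}, {"tx": 3, "ty": -3, "tz": 0, "wx": 0, "wy": 0, "wz": 0, "grip": 1}, {"tx": 2, "ty": -3, "tz": 0, "wx": 0, "wy": 0, "wz": 0, "grip": 1}, {"tx": 0, "ty": -3, "tz": 0, "wx": 0, "wy": 0, "wz": 0, "grip": 1}, {"tx": 0, "ty": 0, "tz": 0, "wx": 0, "wy": 0, "wz": 0, "grip": 1}, {"tx": 0, "ty": 0, "tz": 0, "wx": 0, "wy": 0, "wz": 0, "grip": 1}]'

```text
time_s: 8.7
position: [499.3, -135.6, 210.3]
tcp_rot: [0.109, 3.14, 0.0]
wrist_force: [-0.1, -0.1, -0.1]
width: 85.0
gripper_force: 0.0
```

```bash
python3 - <<'E'
from h import *
im,d,s=snap('wrist','w3.png'); print(pose(s),s['time_s'])
import pickle; pickle.dump((im,d,s),open('w3.pkl','wb'))
E
```

```text
(array([ 499.3, -135.6,  210.3]), 'psi', np.float64(176.02), 'z', array([ 0.,  0., -1.])) 8.7
```

View pics/w3.png

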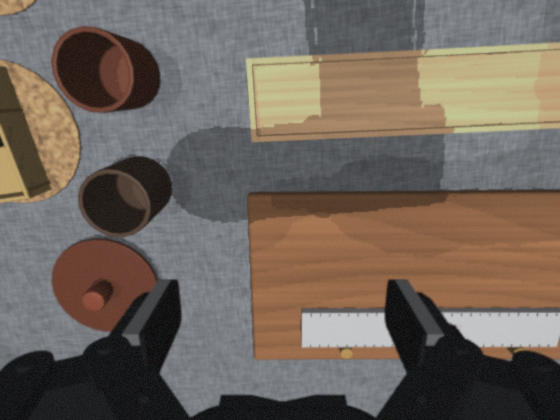

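The straightedge lies along the pins, with the right pin touching at (347,353). Cup rims are centred near (93,68) and (115,203), the lid is at (105,285), and the mat with the scoop is at the left edge.

```bash
cat >> h.py <<'E'
from scipy.optimize import least_squares
def circ(P,r=None):
    c=P.mean(0)
    if r: return least_squares(lambda p:np.hypot(*(P-p).T)-r,c,loss='soft_l1').x
    q=least_squares(lambda p:np.hypot(*(P-p[:2]).T)-p[2],[*c,P.std()*1.4],loss='soft_l1').x; return q
E
python3 - <<'E'
from h import *
import pickle
im,d,s=pickle.load(open('w3.pkl','rb'))
P=cloud('wrist',s,d); hsv=cv2.cvtColor(im,cv2.COLOR_RGB2HSV)
for roi in((40,15,170,120),(70,150,180,240)):
    x0,y0,x1,y1=roi; Q=P[y0:y1,x0:x1].reshape(-1,3); Q=Q[np.isfinite(Q[:,0])]
    print('z pct',np.percentile(Q[:,2],[5,50,90,99]).round(1))
    k=(Q[:,2]>62)&(Q[:,2]<78); print('cup',k.sum(),circ(Q[k,:2]).round(1))
    # colour/edge alternative: rim ellipse outline
    m=(hsv[...,1]>80).astype(np.uint8); z=np.zeros_like(m); z[y0:y1,x0:x1]=m[y0:y1,x0:x1]
    z=cv2.morphologyEx(z,cv2.MORPH_OPEN,np.ones((3,3)))
    c=max(cv2.findContours(z,0,cv2.CHAIN_APPROX_NONE)[0],key=cv2.contourArea).reshape(-1,2)
    W=onz('wrist',s,c,70); lf=c[:,0]<c[:,0].min()+45
    print(' outline',circ(W[lf,:2]).round(1))
# SE edge
m=((hsv[...,1]<45)&(hsv[...,2]>140)).astype(np.uint8)
e=[(x,305+np.argmax(m[305:340,x])) for x in list(range(310,385,3))+list(range(450,545,3)) if m[305:340,x].any()]
W=onz('wrist',s,e,26); f=np.polyfit(W[:,1],W[:,0],1); print('near edge',np.degrees(np.arctan(f[0])),f, 'rms',np.std(W[:,0]-np.polyval(f,W[:,1])))
e=np.array([(x,375-np.argmax(m[300:375,x][::-1])) for x in list(range(310,335,2))+list(range(360,380,2))+list(range(460,500,3))])
W=onz('wrist',s,e,26);f=np.polyfit(W[:,1],W[:,0],1); print('far edge',np.degrees(np.arctan(f[0])),f)
q=m[300:360,290:320]; print('left end col',np.where(q.sum(0)>10)[0][0]+290, onz('wrist',s,(np.where(q.sum(0)>10)[0][0]+290,330),26))
E
```

```text
z pct [-0.3  6.5 69.1 71.5]
cup 2137 [-359471.3   63319.9  365438.8]
 outline [ 394.4 -268.5   28.7]
z pct [-0.3  9.8 69.  71.3]
cup 1603 [-227252.6 -127601.5  260923.7]
 outline [-35155.4 -75691.6  83381. ]
near edge 3.6791610516733693 [6.43018785e-02 6.52325548e+02] rms 0.6395079759113965
far edge -0.19557785969675612 [-3.41349085e-03  6.98179136e+02]
left end col 302 [[ 665.73522579 -125.69763328   26.        ]]
```

```bash
python3 - <<'E'
from h import *
import pickle
im,d,s=pickle.load(open('w3.pkl','rb'))
P=cloud('wrist',s,d)
for roi in((40,15,170,120),(70,150,180,240)):
    x0,y0,x1,y1=roi; m=((P[...,2]>66)&(P[...,2]<74)); z=np.zeros(m.shape,np.uint8); z[y0:y1,x0:x1]=m[y0:y1,x0:x1]
    c=max(cv2.findContours(z,0,cv2.CHAIN_APPROX_NONE)[0],key=cv2.contourArea).reshape(-1,2)
    W=onz('wrist',s,c,70)[:,:2].astype(np.float32); print(cv2.boundingRect(c),cv2.minEnclosingCircle(W),circ(W,30.))
E
```

```text
(51, 26, 85, 88) ((394.7078857421875, -267.90338134765625), 30.527612686157227) [ 394.73520563 -267.78950332]
(78, 168, 75, 69) ((496.86297607421875, -274.4048767089844), 31.079954147338867) [ 496.80275112 -274.68394721]
```

Call:
servo_tool --series '[{"tx": -0.14, "ty": -2.77, "tz": 1.2, "wx": 0, "wy": 0, "wz": 0, "grip": 1}, {"tx": -0.14, "ty": -2.77, "tz": 1.2, "wx": 0, "wy": 0, "wz": 0, "grip": 1}, {"tx": -0.14, "ty": -2.77, "tz": 1.2, "wx": 0, "wy": 0, "wz": 0, "grip": 1}, {"tx": -0.14, "ty": -2.77, "tz": 1.2, "wx": 0, "wy": 0, "wz": 0, "grip": 1}, {"tx": -0.16, "ty": -2.79, "tz": 1.2, "wx": 0, "wy": 0, "wz": 0, "grip": 1}, {"tx": 0, "ty": 0, "tz": 0, "wx": 0, "wy": 0, "wz": 0, "grip": 1}, {"tx": 0, "ty": 0, "tz": 2.5, "wx": 0, "wy": 0, "wz": 0, "grip": 1}, {"tx": 0, "ty": 0, "tz": 2.5, "wx": 0, "wy": 0, "wz": 0, "grip": 1}, {"tx": 0, "ty": 0, "tz": 2.5, "wx": 0, "wy": 0, "wz": 0, "grip": 1}, {"tx": 0, "ty": 0, "tz": 2.5, "wx": 0, "wy": 0, "wz": 0, "grip": 1}, {"tx": 0, "ty": 0, "tz": 1.3, "wx": 0, "wy": 0, "wz": 0, "grip": 1}, {"tx": 0, "ty": 0, "tz": 1.2, "wx": 0, "wy": 0, "wz": 0, "grip": 1}, {"tx": 0, "ty": 0, "tz": 0, "wx": 0, "wy": 0, "wz": 0, "grip": 1}, {"tx": 0, "ty": 0, "tz": 0, "wx": 0, "wy": 0, "wz": 0, "grip": 0.6}, {"tx": 0, "ty": 0, "tz": 0, "wx": 0, "wy": 0, "wz": 0, "grip": 0.6}, {"tx": 0, "ty": 0, "tz": 0, "wx": 0, "wy": 0, "wz": 0, "grip": 0.6}, {"tx": 0, "ty": 0, "tz": 0, "wx": 0, "wy": 0, "wz": 0, "grip": 0.6}, {"tx": 0, "ty": 0, "tz": 0, "wx": 0, "wy": 0, "wz": 0, "grip": 0.6}]' --grip_force 35

```text
time_s: 10.55
position: [498.2, -274.3, 26.7]
tcp_rot: [0.106, 3.137, -0.001]
wrist_force: [-0.1, 1.2, 5.9]
width: 60.3
gripper_force: 38.5
```

Call:
servo_tool --series '[{"tx": 0, "ty": 0, "tz": -1, "wx": 0, "wy": 0, "wz": 0, "grip": 0.6}, {"tx": 0, "ty": 0, "tz": -2, "wx": 0, "wy": 0, "wz": 0, "grip": 0.6}, {"tx": 0, "ty": 0, "tz": -3, "wx": 0, "wy": 0, "wz": 0, "grip": 0.6}, {"tx": 0, "ty": 0, "tz": -2, "wx": 0, "wy": 0, "wz": 0, "grip": 0.6}, {"tx": -0.6, "ty": 1.6, "tz": 0, "wx": 0, "wy": 0, "wz": 0, "grip": 0.6}, {"tx": -1.22, "ty": 3.16, "tz": 0, "wx": 0, "wy": 0, "wz": 0, "grip": 0.6}, {"tx": -1.22, "ty": 3.16, "tz": 0, "wx": 0, "wy": 0, "wz": 0, "grip": 0.6}, {"tx": -1.22, "ty": 3.16, "tz": 0, "wx": 0, "wy": 0, "wz": 0, "grip": 0.6}, {"tx": -1.22, "ty": 3.16, "tz": 0, "wx": 0, "wy": 0, "wz": 0, "grip": 0.6}, {"tx": -1.22, "ty": 3.16, "tz": 0, "wx": 0, "wy": 0, "wz": 0, "grip": 0.6}, {"tx": -1.22, "ty": 3.16, "tz": 0, "wx": 0, "wy": 0, "wz": 0, "grip": 0.6}, {"tx": -1.22, "ty": 3.16, "tz": 0, "wx": 0, "wy": 0, "wz": 0, "grip": 0.6}, {"tx": -0.6, "ty": 1.6, "tz": 0, "wx": 0, "wy": 0, "wz": 0, "grip": 0.6}, {"tx": 0, "ty": 0, "tz": 0, "wx": 0, "wy": 0, "wz": 0, "grip": 0.6}, {"tx": 0, "ty": 0, "tz": 0, "wx": 0, "wy": 0, "wz": 0, "grip": 0.6}]'

```text
time_s: 12.05
position: [610.9, -28.2, 105.1]
tcp_rot: [-0.106, -3.139, 0.0]
wrist_force: [0.3, 0.0, -1.3]
width: 60.2
gripper_force: 38.4
```

Call:
servo_tool --series '[{"tx": 0, "ty": 0, "tz": 2, "wx": 0, "wy": 0, "wz": 0, "grip": 0.6}, {"tx": 0, "ty": 0, "tz": 2, "wx": 0, "wy": 0, "wz": 0, "grip": 0.6}, {"tx": 0, "ty": 0, "tz": 1.3, "wx": 0, "wy": 0, "wz": 0, "grip": 0.6}, {"tx": 0, "ty": 0, "tz": 0.6, "wx": 0, "wy": 0, "wz": 0, "grip": 0.6}, {"tx": 0, "ty": 0, "tz": 0, "wx": 0, "wy": 0, "wz": 0, "grip": 0.6}, {"tx": -0.3, "ty": 0, "tz": 0, "wx": 0, "wy": 0, "wz": 0, "grip": 0.6}, {"tx": -0.3, "ty": 0, "tz": 0, "wx": 0, "wy": 0, "wz": 0, "grip": 0.6}, {"tx": -0.15, "ty": 0, "tz": 0, "wx": 0, "wy": 0, "wz": 0, "grip": 0.6}, {"tx": 0, "ty": 0, "tz": 0, "wx": 0, "wy": 0, "wz": 0, "grip": 0.6}, {"tx": 0, "ty": 0, "tz": 0, "wx": 0, "wy": 0, "wz": 0, "grip": 0.6}]'

```text
time_s: 13.05
position: [619.0, -28.4, 46.5]
tcp_rot: [0.107, 3.14, 0.0]
wrist_force: [-0.5, -0.4, -1.8]
width: 60.1
gripper_force: 38.4
```

Still in free air, so I lower it to the board and nudge it forward until it touches.

Call:
servo_tool --series '[{"tx": 0, "ty": 0, "tz": 0.2, "wx": 0, "wy": 0, "wz": 0, "grip": 0.6}, {"tx": -0.15, "ty": 0, "tz": 0, "wx": 0, "wy": 0, "wz": 0, "grip": 0.6}, {"tx": 0, "ty": 0, "tz": 0, "wx": 0, "wy": 0, "wz": 0, "grip": 0.6}, {"tx": 0, "ty": 0, "tz": 0, "wx": 0, "wy": 0, "wz": 0, "grip": 0.6}]'

```text
time_s: 13.45
position: [620.5, -28.6, 44.3]
tcp_rot: [-0.107, -3.14, 0.0]
wrist_force: [-0.5, -0.4, -1.1]
width: 60.1
gripper_force: 38.4
```

Call:
servo_tool --series '[{"tx": -0.15, "ty": 0, "tz": 0, "wx": 0, "wy": 0, "wz": 0, "grip": 0.6}, {"tx": 0, "ty": 0, "tz": 0, "wx": 0, "wy": 0, "wz": 0, "grip": 0.6}, {"tx": 0, "ty": 0, "tz": 0, "wx": 0, "wy": 0, "wz": 0, "grip": 0.6}]'

```text
time_s: 13.75
position: [621.4, -28.7, 44.1]
tcp_rot: [-0.107, -3.139, 0.0]
wrist_force: [-4.1, 0.3, -0.5]
width: 59.8
gripper_force: 38.5
```

Call:
servo_tool --series '[{"tx": -0.1, "ty": 0, "tz": 0, "wx": 0, "wy": 0, "wz": 0, "grip": 0.6}, {"tx": 0, "ty": 0, "tz": 0, "wx": 0, "wy": 0, "wz": 0, "grip": 0.6}, {"tx": 0, "ty": 0, "tz": 0, "wx": 0, "wy": 0, "wz": 0, "grip": 0.6}]'

```text
time_s: 14.05
position: [621.7, -28.8, 44.0]
tcp_rot: [-0.107, -3.137, 0.0]
wrist_force: [-4.6, 0.5, 1.0]
width: 59.9
gripper_force: 38.6
```

Call:
servo_tool --series '[{"tx": 0, "ty": 0, "tz": 0.1, "wx": 0, "wy": 0, "wz": 0, "grip": 0.6}, {"tx": 0, "ty": 0, "tz": 0, "wx": 0, "wy": 0, "wz": 0, "grip": 0.72}, {"tx": 0, "ty": 0, "tz": 0, "wx": 0, "wy": 0, "wz": 0, "grip": 0.85}, {"tx": 0, "ty": 0, "tz": 0, "wx": 0, "wy": 0, "wz": 0, "grip": 0.85}, {"tx": 0, "ty": 0, "tz": 0, "wx": 0, "wy": 0, "wz": 0, "grip": 0.85}, {"tx": 0, "ty": 0, "tz": -1.5, "wx": 0, "wy": 0, "wz": 0, "grip": 0.85}, {"tx": 0, "ty": 0, "tz": -3, "wx": 0, "wy": 0, "wz": 0, "grip": 0.85}, {"tx": 0, "ty": 0, "tz": -4, "wx": 0, "wy": 0, "wz": 0, "grip": 0.85}, {"tx": 1, "ty": -1, "tz": -4, "wx": 0, "wy": 0, "wz": 0, "grip": 1}, {"tx": 2.5, "ty": -2.7, "tz": -3, "wx": 0, "wy": 0, "wz": 0, "grip": 1}, {"tx": 2.5, "ty": -2.7, "tz": 0, "wx": 0, "wy": 0, "wz": 0, "grip": 1}, {"tx": 2.5, "ty": -2.7, "tz": 0, "wx": 0, "wy": 0, "wz": 0, "grip": 1}, {"tx": 2.5, "ty": -2.7, "tz": 0, "wx": 0, "wy": 0, "wz": 0, "grip": 1}, {"tx": 2.5, "ty": -2.7, "tz": 0, "wx": 0, "wy": 0, "wz": 0, "grip": 1}, {"tx": 2.5, "ty": -2.7, "tz": 0, "wx": 0, "wy": 0, "wz": 0, "grip": 1}, {"tx": 0, "ty": 0, "tz": 0, "wx": 0, "wy": 0, "wz": 0, "grip": 1}, {"tx": 0, "ty": 0, "tz": 0, "wx": 0, "wy": 0, "wz": 0, "grip": 1}]'

```text
time_s: 15.75
position: [451.5, -190.0, 198.8]
tcp_rot: [0.109, 3.138, -0.0]
wrist_force: [0.1, -0.4, -0.2]
width: 85.5
gripper_force: 0.0
```

```bash
cat >> h.py <<'E'
def rims(s,d,lo,hi,z,n='wrist'):
    P=cloud(n,s,d); m=((P[...,2]>lo)&(P[...,2]<hi)).astype(np.uint8)
    o=[]
    for c in cv2.findContours(m,0,cv2.CHAIN_APPROX_NONE)[0]:
        if cv2.contourArea(c)<300: continue
        c=c.reshape(-1,2); W=onz(n,s,c,z)[:,:2].astype(np.float32); (x,y),r=cv2.minEnclosingCircle(W); o.append((cv2.boundingRect(c),round(x,1),round(y,1),round(r,1)))
    return o
def delta(s,x,y):
    M=R.from_rotvec(s['tcp_rot']).as_matrix(); p=s['position']; v=M.T@(np.array([x,y,p[2]])-p); return (v/10).round(2)
E
python3 - <<'E'
from h import *
im,d,s=snap('wrist','w4.png'); print(pose(s),s['time_s'])
for o in rims(s,d,66,74,70): print(o, delta(s,o[1],o[2]))
im2,d2,s2=snap('top','top1.png'); np.savez('top1.npz',im=im2,d=d2)
E
```

```text
(array([ 451.5, -190. ,  198.8]), 'psi', np.float64(176.03), 'z', array([ 0.002, -0.   , -1.   ])) 15.75
((133, 91, 81, 82), 394.7, -267.8, 30.1) [ 5.13 -8.15 -0.01]
```

Call:
servo_tool --series '[{"tx": 1.71, "ty": -2.72, "tz": 1.6, "wx": 0, "wy": 0, "wz": 0, "grip": 1}, {"tx": 1.71, "ty": -2.72, "tz": 1.6, "wx": 0, "wy": 0, "wz": 0, "grip": 1}, {"tx": 1.71, "ty": -2.72, "tz": 1.6, "wx": 0, "wy": 0, "wz": 0, "grip": 1}, {"tx": 0, "ty": 0, "tz": 0, "wx": 0, "wy": 0, "wz": 0, "grip": 1}, {"tx": 0, "ty": 0, "tz": 2.5, "wx": 0, "wy": 0, "wz": 0, "grip": 1}, {"tx": 0, "ty": 0, "tz": 2.5, "wx": 0, "wy": 0, "wz": 0, "grip": 1}, {"tx": 0, "ty": 0, "tz": 2.5, "wx": 0, "wy": 0, "wz": 0, "grip": 1}, {"tx": 0, "ty": 0, "tz": 2.5, "wx": 0, "wy": 0, "wz": 0, "grip": 1}, {"tx": 0, "ty": 0, "tz": 1.6, "wx": 0, "wy": 0, "wz": 0, "grip": 1}, {"tx": 0, "ty": 0, "tz": 1, "wx": 0, "wy": 0, "wz": 0, "grip": 1}, {"tx": 0, "ty": 0, "tz": 0, "wx": 0, "wy": 0, "wz": 0, "grip": 1}, {"tx": 0, "ty": 0, "tz": 0, "wx": 0, "wy": 0, "wz": 0, "grip": 0.6}, {"tx": 0, "ty": 0, "tz": 0, "wx": 0, "wy": 0, "wz": 0, "grip": 0.6}, {"tx": 0, "ty": 0, "tz": 0, "wx": 0, "wy": 0, "wz": 0, "grip": 0.6}, {"tx": 0, "ty": 0, "tz": 0, "wx": 0, "wy": 0, "wz": 0, "grip": 0.6}, {"tx": 0, "ty": 0, "tz": 0, "wx": 0, "wy": 0, "wz": 0, "grip": 0.6}]'

```text
time_s: 17.45
position: [396.1, -267.8, 25.6]
tcp_rot: [0.106, 3.137, -0.002]
wrist_force: [0.3, 1.6, 6.2]
width: 60.0
gripper_force: 38.2
```

Call:
servo_tool --series '[{"tx": 0, "ty": 0, "tz": -1, "wx": 0, "wy": 0, "wz": 0, "grip": 0.6}, {"tx": 0, "ty": 0, "tz": -2, "wx": 0, "wy": 0, "wz": 0, "grip": 0.6}, {"tx": 0, "ty": 0, "tz": -3, "wx": 0, "wy": 0, "wz": 0, "grip": 0.6}, {"tx": 0, "ty": 0, "tz": -4, "wx": 0, "wy": 0, "wz": 0, "grip": 0.6}, {"tx": -0.3, "ty": 1.6, "tz": -0.8, "wx": 0, "wy": 0, "wz": 0, "grip": 0.6}, {"tx": -0.6, "ty": 3.25, "tz": -0.8, "wx": 0, "wy": 0, "wz": 0, "grip": 0.6}, {"tx": -0.6, "ty": 3.25, "tz": -0.8, "wx": 0, "wy": 0, "wz": 0, "grip": 0.6}, {"tx": -0.6, "ty": 3.25, "tz": -0.8, "wx": 0, "wy": 0, "wz": 0, "grip": 0.6}, {"tx": -0.6, "ty": 3.25, "tz": -0.8, "wx": 0, "wy": 0, "wz": 0, "grip": 0.6}, {"tx": -0.6, "ty": 3.25, "tz": -0.8, "wx": 0, "wy": 0, "wz": 0, "grip": 0.6}, {"tx": -0.6, "ty": 3.25, "tz": -0.8, "wx": 0, "wy": 0, "wz": 0, "grip": 0.6}, {"tx": -0.6, "ty": 3.25, "tz": -0.8, "wx": 0, "wy": 0, "wz": 0, "grip": 0.6}, {"tx": -0.6, "ty": 3.25, "tz": -0.8, "wx": 0, "wy": 0, "wz": 0, "grip": 0.6}, {"tx": -0.3, "ty": 1.6, "tz": -0.8, "wx": 0, "wy": 0, "wz": 0, "grip": 0.6}, {"tx": 0, "ty": 0, "tz": 0, "wx": 0, "wy": 0, "wz": 0, "grip": 0.6}, {"tx": 0, "ty": 0, "tz": 0, "wx": 0, "wy": 0, "wz": 0, "grip": 0.6}]'

```text
time_s: 19.05
position: [468.1, 20.2, 204.3]
tcp_rot: [-0.106, -3.139, -0.0]
wrist_force: [0.2, -0.6, -2.2]
width: 60.3
gripper_force: 38.5
```

```bash
python3 - <<'E'
from h import *
import pickle
im,d,s=snap('wrist','w5.png'); print(pose(s),s['time_s'])
pickle.dump((im,d,s),open('w5.pkl','wb'))
print(rims(s,d,80,92,86))
E
```

```text
(array([468.1,  20.2, 204.3]), 'psi', np.float64(176.14), 'z', array([-0.001,  0.   , -1.   ])) 19.05
[]
```

View pics/w5.png

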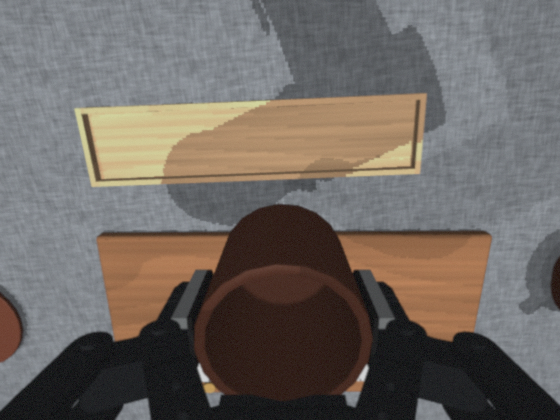

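The held cup hides the row from here, so I check with the scene camera.

```bash
python3 - <<'E'
from h import *
im,d,s=snap('scene'); im2,d2,_=snap('top')
a=cv2.resize(im[170:310,210:410],None,fx=2,fy=2); b=cv2.resize(im2[120:260,180:380],None,fx=2,fy=2)
cv2.imwrite('pics/s1.png',np.hstack([a,b])[:,:,::-1])
print(rims(s,d,80,92,86,'scene'))
E
```

```text
[]
```

View pics/s1.png

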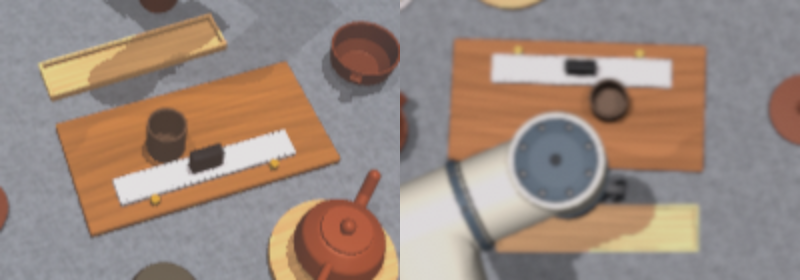

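The straightedge still touches both pins and the dark cup stands against its near edge, so I continue with the second cup.

Call:
servo_tool --series '[{"tx": -1, "ty": 0.41, "tz": 0, "wx": 0, "wy": 0, "wz": 0, "grip": 0.6}, {"tx": -2.45, "ty": 1.03, "tz": 1, "wx": 0, "wy": 0, "wz": 0, "grip": 0.6}, {"tx": -2.45, "ty": 1.03, "tz": 1.5, "wx": 0, "wy": 0, "wz": 0, "grip": 0.6}, {"tx": -2.45, "ty": 1.03, "tz": 1.5, "wx": 0, "wy": 0, "wz": 0, "grip": 0.6}, {"tx": -2.45, "ty": 1.03, "tz": 1.5, "wx": 0, "wy": 0, "wz": 0, "grip": 0.6}, {"tx": -2.45, "ty": 1.03, "tz": 1.5, "wx": 0, "wy": 0, "wz": 0, "grip": 0.6}, {"tx": -1.45, "ty": 0.6, "tz": 1.5, "wx": 0, "wy": 0, "wz": 0, "grip": 0.6}, {"tx": 0, "ty": 0, "tz": 2, "wx": 0, "wy": 0, "wz": 0, "grip": 0.6}, {"tx": 0, "ty": 0, "tz": 2, "wx": 0, "wy": 0, "wz": 0, "grip": 0.6}, {"tx": 0, "ty": 0, "tz": 2, "wx": 0, "wy": 0, "wz": 0, "grip": 0.6}, {"tx": 0, "ty": 0, "tz": 1, "wx": 0, "wy": 0, "wz": 0, "grip": 0.6}, {"tx": 0, "ty": 0, "tz": 0.3, "wx": 0, "wy": 0, "wz": 0, "grip": 0.6}, {"tx": 0, "ty": 0, "tz": 0, "wx": 0, "wy": 0, "wz": 0, "grip": 0.6}, {"tx": 0, "ty": 0, "tz": 0, "wx": 0, "wy": 0, "wz": 0, "grip": 0.6}]'

```text
time_s: 20.6
position: [620.3, 71.8, 47.4]
tcp_rot: [0.106, 3.138, 0.001]
wrist_force: [0.5, 0.5, -0.7]
width: 59.9
gripper_force: 38.5
```

Call:
servo_tool --series '[{"tx": -0.3, "ty": 0, "tz": 0.35, "wx": 0, "wy": 0, "wz": 0, "grip": 0.6}, {"tx": -0.25, "ty": 0, "tz": 0, "wx": 0, "wy": 0, "wz": 0, "grip": 0.6}, {"tx": 0, "ty": 0, "tz": 0, "wx": 0, "wy": 0, "wz": 0, "grip": 0.6}, {"tx": 0, "ty": 0, "tz": 0, "wx": 0, "wy": 0, "wz": 0, "grip": 0.6}]'

```text
time_s: 21.0
position: [625.1, 71.3, 42.9]
tcp_rot: [0.107, 3.139, 0.0]
wrist_force: [-1.1, 0.2, -1.7]
width: 60.1
gripper_force: 38.5
```

Call:
servo_tool --series '[{"tx": -0.15, "ty": 0, "tz": 0, "wx": 0, "wy": 0, "wz": 0, "grip": 0.6}, {"tx": 0, "ty": 0, "tz": 0, "wx": 0, "wy": 0, "wz": 0, "grip": 0.6}, {"tx": 0, "ty": 0, "tz": 0, "wx": 0, "wy": 0, "wz": 0, "grip": 0.6}]'

```text
time_s: 21.3
position: [626.4, 71.2, 42.8]
tcp_rot: [0.107, 3.14, 0.0]
wrist_force: [-0.6, 0.2, -1.9]
width: 60.2
gripper_force: 38.5
```

Call:
servo_tool --series '[{"tx": -0.1, "ty": 0, "tz": 0, "wx": 0, "wy": 0, "wz": 0, "grip": 0.6}, {"tx": 0, "ty": 0, "tz": 0, "wx": 0, "wy": 0, "wz": 0, "grip": 0.6}, {"tx": 0, "ty": 0, "tz": 0, "wx": 0, "wy": 0, "wz": 0, "grip": 0.6}]'

```text
time_s: 21.6
position: [627.4, 71.2, 42.8]
tcp_rot: [-0.107, -3.14, -0.0]
wrist_force: [-0.7, 0.2, -1.7]
width: 60.0
gripper_force: 38.5
```

Call:
servo_tool --series '[{"tx": -0.1, "ty": 0, "tz": 0, "wx": 0, "wy": 0, "wz": 0, "grip": 0.6}, {"tx": 0, "ty": 0, "tz": 0, "wx": 0, "wy": 0, "wz": 0, "grip": 0.6}, {"tx": 0, "ty": 0, "tz": 0, "wx": 0, "wy": 0, "wz": 0, "grip": 0.6}]'

```text
time_s: 21.9
position: [628.2, 71.1, 42.7]
tcp_rot: [-0.107, -3.139, 0.0]
wrist_force: [-0.6, 0.6, -1.0]
width: 60.0
gripper_force: 38.5
```

Call:
servo_tool --series '[{"tx": -0.1, "ty": 0, "tz": 0, "wx": 0, "wy": 0, "wz": 0, "grip": 0.6}, {"tx": 0, "ty": 0, "tz": 0, "wx": 0, "wy": 0, "wz": 0, "grip": 0.6}, {"tx": 0, "ty": 0, "tz": 0, "wx": 0, "wy": 0, "wz": 0, "grip": 0.6}]'

```text
time_s: 22.2
position: [628.6, 71.0, 42.5]
tcp_rot: [-0.107, -3.138, 0.0]
wrist_force: [-3.8, 0.9, 0.2]
width: 60.3
gripper_force: 38.6
```

Call:
servo_tool --series '[{"tx": 0, "ty": 0, "tz": 0.05, "wx": 0, "wy": 0, "wz": 0, "grip": 0.6}, {"tx": 0, "ty": 0, "tz": 0, "wx": 0, "wy": 0, "wz": 0, "grip": 0.72}, {"tx": 0, "ty": 0, "tz": 0, "wx": 0, "wy": 0, "wz": 0, "grip": 0.85}, {"tx": 0, "ty": 0, "tz": 0, "wx": 0, "wy": 0, "wz": 0, "grip": 0.85}, {"tx": 0, "ty": 0, "tz": 0, "wx": 0, "wy": 0, "wz": 0, "grip": 0.85}, {"tx": 0, "ty": 0, "tz": -1.5, "wx": 0, "wy": 0, "wz": 0, "grip": 0.85}, {"tx": 0, "ty": 0, "tz": -3, "wx": 0, "wy": 0, "wz": 0, "grip": 0.85}, {"tx": 0, "ty": 0, "tz": -4, "wx": 0, "wy": 0, "wz": 0, "grip": 0.85}, {"tx": 1.5, "ty": -1, "tz": -4, "wx": 0, "wy": 0, "wz": 0, "grip": 1}, {"tx": 3.5, "ty": -1.5, "tz": -3, "wx": 0, "wy": 0, "wz": 0, "grip": 1}, {"tx": 3.5, "ty": -1.5, "tz": -2, "wx": 0, "wy": 0, "wz": 0, "grip": 1}, {"tx": 3.5, "ty": -1.5, "tz": -2, "wx": 0, "wy": 0, "wz": 0, "grip": 1}, {"tx": 3.5, "ty": 0, "tz": -2, "wx": 0, "wy": 0, "wz": 0, "grip": 1}, {"tx": 0, "ty": 0, "tz": 0, "wx": 0, "wy": 0, "wz": 0, "grip": 1}, {"tx": 0, "ty": 0, "tz": 0, "wx": 0, "wy": 0, "wz": 0, "grip": 1}]'

```text
time_s: 23.7
position: [471.1, 26.8, 258.4]
tcp_rot: [0.106, 3.137, 0.002]
wrist_force: [-0.6, -0.4, -0.8]
width: 85.7
gripper_force: 0.0
```

```bash
python3 - <<'E'
from h import *
import pickle
im,d,s=snap('wrist','w6.png'); print(pose(s),s['time_s'])
pickle.dump((im,d,s),open('w6.pkl','wb'))
print(rims(s,d,81,91,86), rims(s,d,60,71,66)); print('to block',delta(s,675,13.1))
E
```

```text
(array([471.1,  26.8, 258.4]), 'psi', np.float64(176.13), 'z', array([ 0.003,  0.001, -1.   ])) 23.7
[((211, 299, 57, 51), 618.2, -27.9, 31.2), ((306, 298, 57, 52), 624.4, 69.8, 31.5)] [((261, 342, 43, 17), 670.5, 13.4, 25.2)]
to block [-20.44   0.     0.06]
```

View pics/w6.png

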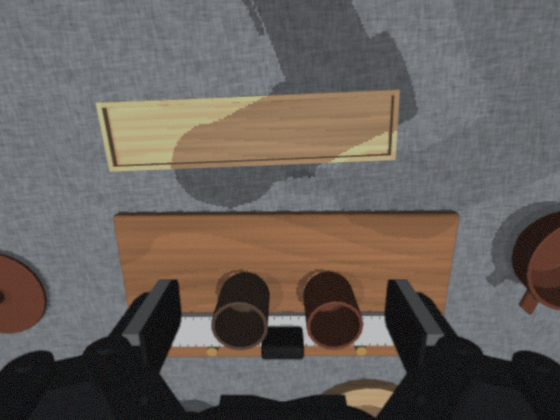

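Both cups stand in a row against the straightedge at (240,320) and (333,320), with the block between them at (283,342). Next I take the block by its ends and lift.

Call:
servo_tool --series '[{"tx": -3.4, "ty": 0, "tz": 2, "wx": 0, "wy": 0, "wz": 0, "grip": 1}, {"tx": -3.4, "ty": 0, "tz": 2, "wx": 0, "wy": 0, "wz": 0, "grip": 1}, {"tx": -3.4, "ty": 0, "tz": 2, "wx": 0, "wy": 0, "wz": 0, "grip": 1}, {"tx": -3.4, "ty": 0, "tz": 2, "wx": 0, "wy": 0, "wz": 0, "grip": 1}, {"tx": -3.4, "ty": 0, "tz": 2, "wx": 0, "wy": 0, "wz": 0, "grip": 1}, {"tx": -3.44, "ty": 0, "tz": 2, "wx": 0, "wy": 0, "wz": 0, "grip": 1}, {"tx": 0, "ty": 0, "tz": 0, "wx": 0, "wy": 0, "wz": 0, "grip": 1}, {"tx": 0, "ty": 0, "tz": 2.5, "wx": 0, "wy": 0, "wz": 0, "grip": 1}, {"tx": 0, "ty": 0, "tz": 2.5, "wx": 0, "wy": 0, "wz": 0, "grip": 1}, {"tx": 0, "ty": 0, "tz": 2.5, "wx": 0, "wy": 0, "wz": 0, "grip": 1}, {"tx": 0, "ty": 0, "tz": 1.5, "wx": 0, "wy": 0, "wz": 0, "grip": 1}, {"tx": 0, "ty": 0, "tz": 1.1, "wx": 0, "wy": 0, "wz": 0, "grip": 1}, {"tx": 0, "ty": 0, "tz": 0, "wx": 0, "wy": 0, "wz": 0, "grip": 1}, {"tx": 0, "ty": 0, "tz": 0, "wx": 0, "wy": 0, "wz": 0, "grip": 0.45}, {"tx": 0, "ty": 0, "tz": 0, "wx": 0, "wy": 0, "wz": 0, "grip": 0.45}, {"tx": 0, "ty": 0, "tz": 0, "wx": 0, "wy": 0, "wz": 0, "grip": 0.45}, {"tx": 0, "ty": 0, "tz": 0, "wx": 0, "wy": 0, "wz": 0, "grip": 0.45}, {"tx": 0, "ty": 0, "tz": 0, "wx": 0, "wy": 0, "wz": 0, "grip": 0.45}, {"tx": 0, "ty": 0, "tz": 0, "wx": 0, "wy": 0, "wz": 0, "grip": 0.45}]' --grip_force 60

```text
time_s: 25.65
position: [675.7, 13.0, 37.8]
tcp_rot: [0.106, 3.137, 0.001]
wrist_force: [-2.1, 1.4, 6.0]
width: 48.6
gripper_force: 63.8
```

Call:
servo_tool --series '[{"tx": 0, "ty": 0, "tz": -0.3, "wx": 0, "wy": 0, "wz": 0, "grip": 0.45}, {"tx": 0, "ty": 0, "tz": -0.5, "wx": 0, "wy": 0, "wz": 0, "grip": 0.45}, {"tx": 0, "ty": 0, "tz": -0.7, "wx": 0, "wy": 0, "wz": 0, "grip": 0.45}, {"tx": 0, "ty": 0, "tz": -1, "wx": 0, "wy": 0, "wz": 0, "grip": 0.45}, {"tx": 0, "ty": 0, "tz": -1.5, "wx": 0, "wy": 0, "wz": 0, "grip": 0.45}, {"tx": 0, "ty": 0, "tz": -2, "wx": 0, "wy": 0, "wz": 0, "grip": 0.45}, {"tx": 0, "ty": 0, "tz": -2.5, "wx": 0, "wy": 0, "wz": 0, "grip": 0.45}, {"tx": 0, "ty": 0, "tz": -2.5, "wx": 0, "wy": 0, "wz": 0, "grip": 0.45}, {"tx": 0, "ty": 0, "tz": -2, "wx": 0, "wy": 0, "wz": 0, "grip": 0.45}, {"tx": 0, "ty": 0, "tz": 0, "wx": 0, "wy": 0, "wz": 0, "grip": 0.45}, {"tx": 0, "ty": 0, "tz": 0, "wx": 0, "wy": 0, "wz": 0, "grip": 0.45}]'

```text
time_s: 26.75
position: [674.6, 13.0, 166.0]
tcp_rot: [-0.107, -3.139, -0.001]
wrist_force: [-0.3, -0.5, -4.2]
width: 49.0
gripper_force: 62.9
```

Call:
servo_tool --series '[{"tx": 1.5, "ty": -0.2, "tz": 0, "wx": 0, "wy": 0, "wz": 0, "grip": 0.45}, {"tx": 2.5, "ty": -0.4, "tz": 0, "wx": 0, "wy": 0, "wz": 0, "grip": 0.45}, {"tx": 2.5, "ty": -0.4, "tz": 0, "wx": 0, "wy": 0, "wz": 0, "grip": 0.45}, {"tx": 2.5, "ty": -0.4, "tz": 0, "wx": 0, "wy": 0, "wz": 0, "grip": 0.45}, {"tx": 2.5, "ty": -0.4, "tz": 0, "wx": 0, "wy": 0, "wz": 0, "grip": 0.45}, {"tx": 2.5, "ty": -0.4, "tz": 0, "wx": 0, "wy": 0, "wz": 0, "grip": 0.45}, {"tx": 2.5, "ty": -0.4, "tz": 0, "wx": 0, "wy": 0, "wz": 0, "grip": 0.45}, {"tx": 2.5, "ty": -0.4, "tz": 0, "wx": 0, "wy": 0, "wz": 0, "grip": 0.45}, {"tx": 2.5, "ty": -0.2, "tz": 0, "wx": 0, "wy": 0, "wz": 0, "grip": 0.45}, {"tx": 2, "ty": -0.2, "tz": 0, "wx": 0, "wy": 0, "wz": 0, "grip": 0.45}, {"tx": 1, "ty": 0, "tz": 0, "wx": 0, "wy": 0, "wz": 0, "grip": 0.45}, {"tx": 0, "ty": 0, "tz": 2, "wx": 0, "wy": 0, "wz": -1.2, "grip": 0.45}, {"tx": 0, "ty": 0, "tz": 2, "wx": 0, "wy": 0, "wz": -1.3, "grip": 0.45}, {"tx": 0, "ty": 0, "tz": 0, "wx": 0, "wy": 0, "wz": 0, "grip": 0.45}, {"tx": 0, "ty": 0, "tz": 0, "wx": 0, "wy": 0, "wz": 0, "grip": 0.45}]'

```text
time_s: 28.25
position: [428.1, -4.7, 126.1]
tcp_rot: [-0.039, -3.14, 0.002]
wrist_force: [-0.4, 0.1, -3.5]
width: 49.5
gripper_force: 63.2
```

```bash
python3 - <<'E'
from h import *
s=manip.state(); print(pose(s),s['wrist_force'],s['ft_torque'],'to tray',delta(s,428.5,-4.6))
im,d,_=snap('scene'); im2,d2,s2=snap('wrist')
a=cv2.resize(im[170:310,210:410],None,fx=2,fy=2); b=im2[:280]
cv2.imwrite('pics/s2.png',np.hstack([a,cv2.resize(b,(400,280))])[:,:,::-1])
E
```

```text
(array([428.1,  -4.7, 126.1]), 'psi', np.float64(178.59), 'z', array([-0.001, -0.001, -1.   ])) [-0.41755767  0.14743094 -3.54645756] [-0.00961385 -0.11428728 -0.0479223 ] to tray [-0.04  0.01 -0.  ]
```

View pics/s2.png

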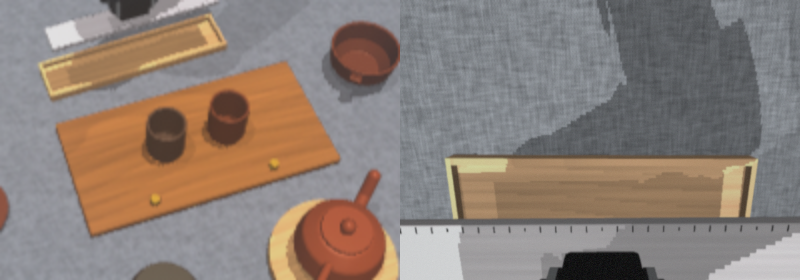

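The cups stand undisturbed in their row and the straightedge hangs parallel over the tray, so I lower it.

Call:
servo_tool --series '[{"tx": 0, "ty": 0, "tz": 2.5, "wx": 0, "wy": 0, "wz": 0, "grip": 0.45}, {"tx": 0, "ty": 0, "tz": 2.5, "wx": 0, "wy": 0, "wz": 0, "grip": 0.45}, {"tx": 0, "ty": 0, "tz": 2, "wx": 0, "wy": 0, "wz": 0, "grip": 0.45}, {"tx": 0, "ty": 0, "tz": 1, "wx": 0, "wy": 0, "wz": 0, "grip": 0.45}, {"tx": 0, "ty": 0, "tz": 0.7, "wx": 0, "wy": 0, "wz": 0, "grip": 0.45}, {"tx": 0, "ty": 0, "tz": 0.5, "wx": 0, "wy": 0, "wz": 0, "grip": 0.45}, {"tx": 0, "ty": 0, "tz": 0.4, "wx": 0, "wy": 0, "wz": 0, "grip": 0.45}, {"tx": 0, "ty": 0, "tz": 0, "wx": 0, "wy": 0, "wz": 0, "grip": 0.45}, {"tx": 0, "ty": 0, "tz": 0, "wx": 0, "wy": 0, "wz": 0, "grip": 0.45}]'

```text
time_s: 29.25
position: [428.6, -4.4, 30.7]
tcp_rot: [0.038, 3.141, 0.0]
wrist_force: [0.4, 0.5, -3.8]
width: 48.8
gripper_force: 63.3
```

Call:
servo_tool --series '[{"tx": 0, "ty": 0, "tz": 0.2, "wx": 0, "wy": 0, "wz": 0, "grip": 0.45}, {"tx": 0, "ty": 0, "tz": 0.2, "wx": 0, "wy": 0, "wz": 0, "grip": 0.45}, {"tx": 0, "ty": 0, "tz": 0, "wx": 0, "wy": 0, "wz": 0, "grip": 0.45}, {"tx": 0, "ty": 0, "tz": 0, "wx": 0, "wy": 0, "wz": 0, "grip": 0.9}, {"tx": 0, "ty": 0, "tz": 0, "wx": 0, "wy": 0, "wz": 0, "grip": 0.9}, {"tx": 0, "ty": 0, "tz": 0, "wx": 0, "wy": 0, "wz": 0, "grip": 0.9}, {"tx": 0, "ty": 0, "tz": -1.5, "wx": 0, "wy": 0, "wz": 0, "grip": 0.9}, {"tx": 0, "ty": 0, "tz": -3, "wx": 0, "wy": 0, "wz": 0, "grip": 1}, {"tx": 0, "ty": 0, "tz": -4, "wx": 0, "wy": 0, "wz": 0, "grip": 1}, {"tx": 0, "ty": -2, "tz": -4, "wx": 0, "wy": 0, "wz": 0, "grip": 1}, {"tx": 0, "ty": -4, "tz": -4, "wx": 0, "wy": 0, "wz": 0, "grip": 1}, {"tx": 0, "ty": -4, "tz": -3, "wx": 0, "wy": 0, "wz": 0, "grip": 1}, {"tx": 0, "ty": -4, "tz": -2, "wx": 0, "wy": 0, "wz": 0, "grip": 1}, {"tx": 0, "ty": -4, "tz": -1, "wx": 0, "wy": 0, "wz": 0, "grip": 1}, {"tx": 0, "ty": -4, "tz": 0, "wx": 0, "wy": 0, "wz": 0, "grip": 1}, {"tx": 0, "ty": -4, "tz": 0, "wx": 0, "wy": 0, "wz": 0, "grip": 1}, {"tx": 0, "ty": -4, "tz": 0, "wx": 0, "wy": 0, "wz": 0, "grip": 1}, {"tx": 0, "ty": -4, "tz": 0, "wx": 0, "wy": 0, "wz": 0, "grip": 1}, {"tx": 0, "ty": -2.6, "tz": 0, "wx": 0, "wy": 0, "wz": 0, "grip": 1}, {"tx": 0, "ty": 0, "tz": 0, "wx": 0, "wy": 0, "wz": 0, "grip": 1}]'

```text
time_s: 31.25
position: [418.8, -368.5, 245.5]
tcp_rot: [-0.044, -3.139, -0.0]
wrist_force: [-0.2, 0.2, -0.8]
width: 85.4
gripper_force: 0.0
```

Call:
servo_tool --series '[{"tx": 0, "ty": 0, "tz": 0, "wx": 0, "wy": 0, "wz": 0, "grip": 1}]'

```text
time_s: 31.35
position: [419.2, -366.1, 246.1]
tcp_rot: [-0.04, -3.141, -0.001]
wrist_force: [-0.2, 0.8, -0.4]
width: 85.5
gripper_force: 0.0
```

```bash
python3 - <<'E'
from h import *
import pickle
im,d,s=snap('wrist','w7.png'); print(pose(s),s['time_s'])
pickle.dump((im,d,s),open('w7.pkl','wb'))
im,d,_=snap('top','top2.png'); np.savez('top2.npz',im=im,d=d)
E
```

```text
(array([ 419.2, -366.1,  246.1]), 'psi', np.float64(178.53), 'z', array([-0.001,  0.   , -1.   ])) 31.35
```

View pics/w7.png

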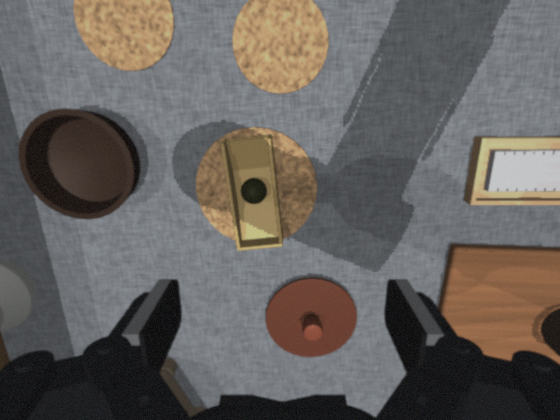

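View pics/top2.png

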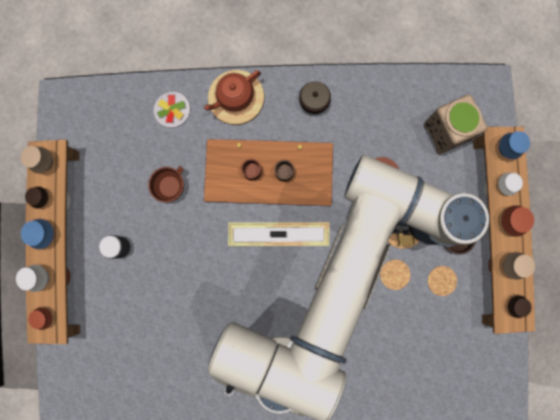

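The scoop lies on its mat from (250,137) to (260,245), with the ball at (254,190). The lid's knob is at (313,327). The straightedge is in the tray and the cups are in their row. I measure the scoop's ends, mat and lid next.

```bash
python3 - <<'E'
from h import *
import pickle
im,d,s=pickle.load(open('w7.pkl','rb'))
cv2.imwrite('pics/c7.png',cv2.resize(im[120:260,180:330],None,fx=4,fy=4,interpolation=cv2.INTER_CUBIC)[:,:,::-1])
P=cloud('wrist',s,d); hsv=cv2.cvtColor(im,cv2.COLOR_RGB2HSV)
# profile along axis
for t in np.linspace(-.05,1.05,23):
    x=250+t*11; y=137+t*107; p=P[int(round(y)),int(round(x))]; print(int(y),p.round(0),end=' ')
print()
Q=P[125:260,185:325].reshape(-1,3); k=(Q[:,2]>35)&(Q[:,2]<42)&(np.abs(Q[:,1]+390)<80)
print('walls top',k.sum(),cv2.minAreaRect(Q[k,:2].astype(np.float32)))
# mat
m=((hsv[...,0]>8)&(hsv[...,0]<28)&(hsv[...,1]>70)&(hsv[...,2]>90)).astype(np.uint8); z=np.zeros_like(m); z[120:255,185:325]=m[120:255,185:325]
c=max(cv2.findContours(z,0,cv2.CHAIN_APPROX_NONE)[0],key=cv2.contourArea).reshape(-1,2)
W=onz('wrist',s,c,4)[:,:2]; rr=cv2.minEnclosingCircle(W.astype(np.float32)); print('mat enc',rr)
left=W[(c[:,0]<225)|((c[:,0]>290))]; print('mat fit', circ(left,68.), len(left))
# small mats & lid
m2=((hsv[...,1]>120)&((hsv[...,0]<8)|(hsv[...,0]>174))).astype(np.uint8); z=np.zeros_like(m2); z[270:362,255:365]=m2[270:362,255:365]
c=max(cv2.findContours(z,0,cv2.CHAIN_APPROX_NONE)[0],key=cv2.contourArea).reshape(-1,2)
W=onz('wrist',s,c,13)[:,:2]; print('lid',cv2.minEnclosingCircle(W.astype(np.float32)),circ(W,57.))
Q=P[300:345,290:335].reshape(-1,3);k=(Q[:,2]>36)&(Q[:,2]<43); print('knob',k.sum(),cv2.minEnclosingCircle(Q[k,:2].astype(np.float32)),np.nanmax(Q[:,2]))
E
```

```text
131 [ 378. -400.    5.] 137 [ 383. -399.    9.] 142 [ 386. -397.   23.] 147 [ 392. -398.   21.] 153 [ 398. -397.   19.] 158 [ 404. -398.   15.] 163 [ 411. -397.   11.] 169 [ 417. -398.   10.] 174 [ 422. -397.    9.] 179 [ 424. -396.   28.] 185 [ 428. -394.   34.] 190 [ 433. -393.   37.] 195 [ 439. -394.   37.] 201 [ 446. -393.   32.] 206 [ 459. -395.   12.] 211 [ 465. -394.   13.] 217 [ 470. -395.   14.] 222 [ 476. -394.   16.] 227 [ 481. -394.   19.] 233 [ 487. -393.   19.] 238 [ 494. -393.   21.] 244 [ 493. -391.   36.] 249 [ 515. -393.    1.] 
walls top 1220 ((439.9452819824219, -397.09716796875), (115.50216674804688, 50.954471588134766), 4.411846160888672)
mat enc ((445.07623291015625, -398.0392761230469), 72.67687225341797)
mat fit [ 440.4567179 -395.8961371] 202
lid ((604.6083374023438, -335.7931213378906), 55.519935607910156) [ 612.82870722 -336.39868148]
knob 262 ((605.38720703125, -335.66448974609375), 11.616052627563477) 41.08427595108856
```

View pics/c7.png

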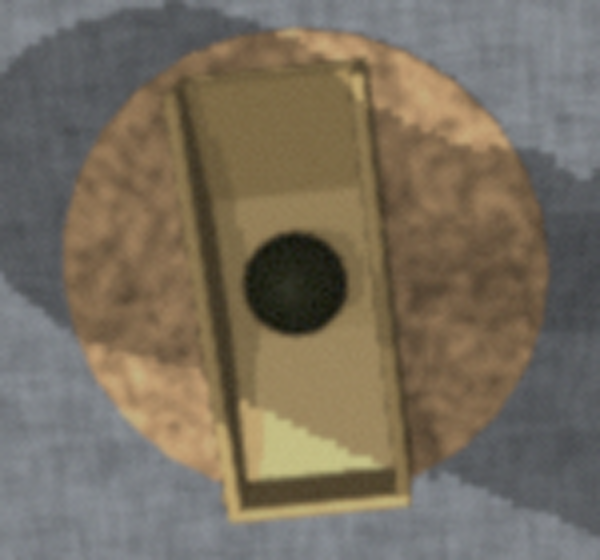

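The crop shows the scoop's open lip at its end nearest the robot (image top) and the closed wall at the far end, with the ball mid-trough. Before taking the scoop I go to the bowl empty, to measure it and test the tilt reach.

Call:
servo_tool --series '[{"tx": 0, "ty": 0, "tz": 0, "wx": 0, "wy": 0, "wz": -8.4, "grip": 1}, {"tx": 0, "ty": 0, "tz": 0, "wx": 0, "wy": 0, "wz": -8.4, "grip": 1}, {"tx": 0, "ty": 0, "tz": 0, "wx": 0, "wy": 0, "wz": -8.4, "grip": 1}, {"tx": 0, "ty": 0, "tz": 0, "wx": 0, "wy": 0, "wz": -8.4, "grip": 1}, {"tx": 0, "ty": 0, "tz": 0, "wx": 0, "wy": 0, "wz": -8.4, "grip": 1}, {"tx": 0, "ty": 0, "tz": 0, "wx": 0, "wy": 0, "wz": -8.4, "grip": 1}, {"tx": 0, "ty": 0, "tz": 0, "wx": 0, "wy": 0, "wz": -8.4, "grip": 1}, {"tx": 0, "ty": 0, "tz": 0, "wx": 0, "wy": 0, "wz": -8.4, "grip": 1}, {"tx": 0, "ty": 0, "tz": 0, "wx": 0, "wy": 0, "wz": -8.4, "grip": 1}]'

```text
time_s: 32.35
position: [419.7, -364.6, 247.1]
tcp_rot: [-1.905, 2.498, -0.001]
wrist_force: [-0.2, 0.3, 0.1]
width: 85.2
gripper_force: 0.0
```

Call:
servo_tool --series '[{"tx": -2, "ty": 0.1, "tz": 0, "wx": 0, "wy": 0, "wz": 0, "grip": 1}, {"tx": -4.4, "ty": 0.2, "tz": 0, "wx": 0, "wy": 0, "wz": 0, "grip": 1}, {"tx": -4.4, "ty": 0.2, "tz": 0, "wx": 0, "wy": 0, "wz": 0, "grip": 1}, {"tx": -4.4, "ty": 0.2, "tz": 0, "wx": 0, "wy": 0, "wz": 0, "grip": 1}, {"tx": -4.4, "ty": 0.2, "tz": 0, "wx": 0, "wy": 0, "wz": 0, "grip": 1}, {"tx": -4.4, "ty": 0.2, "tz": 0, "wx": 0, "wy": 0, "wz": 0, "grip": 1}, {"tx": -4.4, "ty": 0.2, "tz": 0, "wx": 0, "wy": 0, "wz": 0, "grip": 1}, {"tx": -4.4, "ty": 0.2, "tz": 0, "wx": 0, "wy": 0, "wz": 0, "grip": 1}, {"tx": -4.4, "ty": 0.2, "tz": 0, "wx": 0, "wy": 0, "wz": 0, "grip": 1}, {"tx": -4.4, "ty": 0.2, "tz": 0, "wx": 0, "wy": 0, "wz": 0, "grip": 1}, {"tx": -4.4, "ty": 0.2, "tz": 0, "wx": 0, "wy": 0, "wz": 0, "grip": 1}, {"tx": -4.4, "ty": 0.2, "tz": 0, "wx": 0, "wy": 0, "wz": 0, "grip": 1}, {"tx": -4.4, "ty": 0.2, "tz": 0, "wx": 0, "wy": 0, "wz": 0, "grip": 1}, {"tx": -4.4, "ty": 0.2, "tz": 0, "wx": 0, "wy": 0, "wz": 0, "grip": 1}, {"tx": -4.4, "ty": 0.2, "tz": 0, "wx": 0, "wy": 0, "wz": 0, "grip": 1}, {"tx": -4.4, "ty": 0.2, "tz": 0, "wx": 0, "wy": 0, "wz": 0, "grip": 1}, {"tx": -4.4, "ty": 0.1, "tz": 0, "wx": 0, "wy": 0, "wz": 0, "grip": 1}, {"tx": -3, "ty": 0, "tz": 0, "wx": 0, "wy": 0, "wz": 0, "grip": 1}, {"tx": 0, "ty": 0, "tz": 0, "wx": 0, "wy": 0, "wz": 0, "grip": 1}, {"tx": 0, "ty": 0, "tz": 0, "wx": 0, "wy": 0, "wz": 0, "grip": 1}]'

```text
time_s: 34.35
position: [592.9, 369.9, 246.2]
tcp_rot: [1.898, -2.503, 0.0]
wrist_force: [-0.4, -2.1, 0.6]
width: 85.6
gripper_force: 0.0
```

```bash
python3 - <<'E'
from h import *
import pickle
im,d,s=snap('wrist','w8.png'); print(pose(s),s['time_s'],s['joint_positions'].round(2))
pickle.dump((im,d,s),open('w8.pkl','wb'))
for o in rims(s,d,53,63,58): print(o)
E
```

```text
(array([592.9, 369.9, 246.2]), 'psi', np.float64(-105.66), 'z', array([-0.   , -0.001, -1.   ])) 34.35 [ 0.78  0.57  0.63  0.   -1.63 -1.05]
((462, 217, 60, 59), 404.8, 494.8, 35.0)
((203, 84, 135, 120), 595.1, 330.7, 64.2)
```

View pics/w8.png

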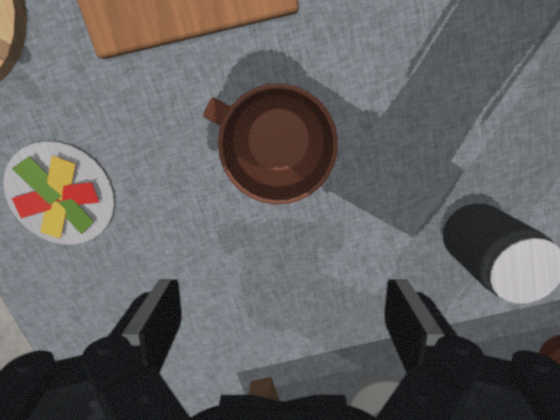

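The bowl sits at (278,143) with its pouring lip at (217,110). The snack plate and the caddy are at the sides, clear of the work.

```bash
python3 - <<'E'
from h import *
import pickle
im,d,s=pickle.load(open('w8.pkl','rb'))
P=cloud('wrist',s,d); m=((P[...,2]>52)&(P[...,2]<64)).astype(np.uint8); m[:, 400:]=0; m[210:]=0
c=max(cv2.findContours(m,0,cv2.CHAIN_APPROX_NONE)[0],key=cv2.contourArea).reshape(-1,2)
W=onz('wrist',s,c,58)[:,:2]
b=least_squares(lambda p:np.hypot(*(W-p).T)-56,W.mean(0),loss='soft_l1',f_scale=1.).x; r=np.hypot(*(W-b).T); print(b,np.percentile(r,[5,25,50,75,95]))
u=np.array([np.cos(np.radians(74.3)),np.sin(np.radians(74.3))])
lip=b+25*u; print('lip',lip,'upright TCP',lip+58*u, delta(s,*(lip+58*u)))
E
```

```text
[589.4002041  336.30259787] [53.91229196 54.36957123 55.10073899 55.78624377 70.55764365]
lip [596.16521525 360.36989153] upright TCP [611.86004112 416.20601282] [-4.97 -0.57 -0.  ]
```

Call:
servo_tool --series '[{"tx": 0, "ty": 0, "tz": 0, "wx": 0, "wy": 0, "wz": -8.5, "grip": 1}, {"tx": 0, "ty": 0, "tz": 0, "wx": 0, "wy": 0, "wz": -8.5, "grip": 1}, {"tx": 0, "ty": 0, "tz": 0, "wx": 0, "wy": 0, "wz": -8.5, "grip": 1}, {"tx": -1.68, "ty": 0.3, "tz": 4, "wx": 0, "wy": 0, "wz": 0, "grip": 1}, {"tx": -1.68, "ty": 0.3, "tz": 4, "wx": 0, "wy": 0, "wz": 0, "grip": 1}, {"tx": -1.68, "ty": 0.3, "tz": 4, "wx": 0, "wy": 0, "wz": 0, "grip": 1}, {"tx": 0, "ty": 0, "tz": 1.6, "wx": 0, "wy": 0, "wz": 0, "grip": 1}, {"tx": 0, "ty": 0, "tz": 0, "wx": 0, "wy": 0, "wz": 0, "grip": 1}, {"tx": 0, "ty": 0, "tz": 0, "wx": 0, "wy": 0, "wz": 0, "grip": 1}]'

```text
time_s: 35.3
position: [577.1, 416.1, 112.7]
tcp_rot: [-2.4, 2.024, -0.002]
wrist_force: [0.0, 0.0, 1.8]
width: 85.4
gripper_force: 0.0
```

Call:
servo_tool --series '[{"tx": -0.11, "ty": 0, "tz": -0.51, "wx": 0, "wy": -5, "wz": 0, "grip": 1}, {"tx": -0.11, "ty": 0, "tz": -0.51, "wx": 0, "wy": -5, "wz": 0, "grip": 1}, {"tx": -0.11, "ty": 0, "tz": -0.51, "wx": 0, "wy": -5, "wz": 0, "grip": 1}, {"tx": -0.11, "ty": 0, "tz": -0.51, "wx": 0, "wy": -5, "wz": 0, "grip": 1}, {"tx": -0.11, "ty": 0, "tz": -0.51, "wx": 0, "wy": -5, "wz": 0, "grip": 1}, {"tx": -0.11, "ty": 0, "tz": -0.51, "wx": 0, "wy": -5, "wz": 0, "grip": 1}, {"tx": -0.11, "ty": 0, "tz": -0.51, "wx": 0, "wy": -5, "wz": 0, "grip": 1}, {"tx": -0.11, "ty": 0, "tz": -0.51, "wx": 0, "wy": -5, "wz": 0, "grip": 1}, {"tx": -0.11, "ty": 0, "tz": -0.51, "wx": 0, "wy": -5, "wz": 0, "grip": 1}, {"tx": 0, "ty": 0, "tz": 0, "wx": 0, "wy": 0, "wz": 0, "grip": 1}, {"tx": 0, "ty": 0, "tz": 0, "wx": 0, "wy": 0, "wz": 0, "grip": 1}]'

```text
time_s: 36.4
position: [578.9, 409.6, 158.1]
tcp_rot: [-1.925, 1.624, 0.793]
wrist_force: [0.0, 0.8, 0.4]
width: 85.3
gripper_force: 0.0
```

```bash
python3 - <<'E'
from h import *
s=manip.state(); M=R.from_rotvec(s['tcp_rot']).as_matrix()
print(pose(s),s['joint_positions'].round(2),'lip',s['position']+M@[58,0,-15],'tilt',np.degrees(np.arcsin(-M[2,0])))
E
```

```text
(array([578.9, 409.6, 158.1]), 'psi', np.float64(-80.18), 'z', array([-0.116,  0.697, -0.708])) [ 0.42  0.52  0.33 -0.8  -1.26 -0.04] lip [587.6491861  358.68970417 127.76619099] tilt 44.955019604973955
```

The tilt test worked: 45.0 degrees reached and the lip stayed put. I level the tool and go back for the scoop.

Call:
servo_tool --series '[{"tx": 0, "ty": 0, "tz": -1.5, "wx": 0, "wy": 7.5, "wz": 0, "grip": 1}, {"tx": 0, "ty": 0, "tz": -1.5, "wx": 0, "wy": 7.5, "wz": 0, "grip": 1}, {"tx": 0, "ty": 0, "tz": -1.5, "wx": 0, "wy": 7.5, "wz": 0, "grip": 1}, {"tx": 0, "ty": 0, "tz": -1.5, "wx": 0, "wy": 7.5, "wz": 0, "grip": 1}, {"tx": 0, "ty": 0, "tz": -1.5, "wx": 0, "wy": 7.5, "wz": 0, "grip": 1}, {"tx": 0, "ty": 0, "tz": -1, "wx": 0, "wy": 7.5, "wz": 0, "grip": 1}, {"tx": 2, "ty": 0, "tz": 0, "wx": 0, "wy": 0, "wz": 7.95, "grip": 1}, {"tx": 3, "ty": 0, "tz": 0, "wx": 0, "wy": 0, "wz": 7.95, "grip": 1}, {"tx": 3, "ty": 0, "tz": 0, "wx": 0, "wy": 0, "wz": 7.95, "grip": 1}, {"tx": 3, "ty": -1, "tz": 0, "wx": 0, "wy": 0, "wz": 7.95, "grip": 1}, {"tx": 3, "ty": -1, "tz": 0, "wx": 0, "wy": 0, "wz": 7.95, "grip": 1}, {"tx": 2, "ty": -2, "tz": 0, "wx": 0, "wy": 0, "wz": 7.95, "grip": 1}, {"tx": 2, "ty": -3, "tz": 0, "wx": 0, "wy": 0, "wz": 7.95, "grip": 1}, {"tx": 1, "ty": -3, "tz": 0, "wx": 0, "wy": 0, "wz": 7.95, "grip": 1}, {"tx": 0, "ty": -3, "tz": 0, "wx": 0, "wy": 0, "wz": 7.95, "grip": 1}, {"tx": 0, "ty": -3, "tz": 0, "wx": 0, "wy": 0, "wz": 7.95, "grip": 1}, {"tx": 0, "ty": -4, "tz": 0, "wx": 0, "wy": 0, "wz": 7.95, "grip": 1}, {"tx": 0, "ty": -4, "tz": 0, "wx": 0, "wy": 0, "wz": 7.95, "grip": 1}, {"tx": 0, "ty": 0, "tz": 0, "wx": 0, "wy": 0, "wz": 0, "grip": 1}, {"tx": 0, "ty": 0, "tz": 0, "wx": 0, "wy": 0, "wz": 0, "grip": 1}]'

```text
time_s: 38.4
position: [672.4, 13.0, 231.2]
tcp_rot: [-0.118, 3.137, -0.001]
wrist_force: [-0.1, -0.2, 0.1]
width: 85.3
gripper_force: 0.0
```

```bash
python3 - <<'E'
from h import *
s=manip.state(); print(pose(s),delta(s,440,-397.1),s['joint_positions'].round(2))
E
```

```text
(array([672.4,  13. , 231.2]), 'psi', np.float64(-175.69), 'z', array([ 0.003, -0.   , -1.   ])) [ 26.26 -39.15  -0.05] [ 0.25  0.51  0.48  0.   -1.54 -1.75]
```

Call:
servo_tool --series '[{"tx": 2.19, "ty": -3.26, "tz": 0, "wx": 0, "wy": 0, "wz": 0, "grip": 1}, {"tx": 2.19, "ty": -3.26, "tz": 0, "wx": 0, "wy": 0, "wz": 0, "grip": 1}, {"tx": 2.19, "ty": -3.26, "tz": 0, "wx": 0, "wy": 0, "wz": 0, "grip": 1}, {"tx": 2.19, "ty": -3.26, "tz": 0, "wx": 0, "wy": 0, "wz": 0, "grip": 1}, {"tx": 2.19, "ty": -3.26, "tz": 0, "wx": 0, "wy": 0, "wz": 0, "grip": 1}, {"tx": 2.19, "ty": -3.26, "tz": 0, "wx": 0, "wy": 0, "wz": 0, "grip": 1}, {"tx": 2.19, "ty": -3.26, "tz": 0, "wx": 0, "wy": 0, "wz": 0, "grip": 1}, {"tx": 2.19, "ty": -3.26, "tz": 1, "wx": 0, "wy": 0, "wz": 0, "grip": 1}, {"tx": 2.19, "ty": -3.26, "tz": 2, "wx": 0, "wy": 0, "wz": 0, "grip": 1}, {"tx": 2.19, "ty": -3.26, "tz": 2, "wx": 0, "wy": 0, "wz": 0, "grip": 1}, {"tx": 2.19, "ty": -3.26, "tz": 2, "wx": 0, "wy": 0, "wz": 0, "grip": 1}, {"tx": 2.19, "ty": -3.26, "tz": 2, "wx": 0, "wy": 0, "wz": 0, "grip": 1}, {"tx": 0, "ty": 0, "tz": 2, "wx": 0, "wy": 0, "wz": 0, "grip": 1}, {"tx": 0, "ty": 0, "tz": 0, "wx": 0, "wy": 0, "wz": 0, "grip": 1}, {"tx": 0, "ty": 0, "tz": 0, "wx": 0, "wy": 0, "wz": 0, "grip": 1}]'

```text
time_s: 39.9
position: [440.4, -396.1, 121.0]
tcp_rot: [-0.122, 3.138, -0.002]
wrist_force: [-0.3, -0.0, 1.2]
width: 85.5
gripper_force: 0.0
```

```bash
python3 - <<'E'
from h import *
s=manip.state(); print(pose(s),delta(s,440,-397.1),s['joint_positions'].round(2))
E
```

```text
(array([ 440.4, -396.1,  121. ]), 'psi', np.float64(-175.54), 'z', array([ 0.001, -0.001, -1.   ])) [ 0.05 -0.09  0.  ] [-0.47  0.39  0.02  0.   -1.19 -1.02]
```

Call:
servo_tool --series '[{"tx": 0, "ty": -0.05, "tz": 2.5, "wx": 0, "wy": 0, "wz": 0, "grip": 1}, {"tx": 0, "ty": 0, "tz": 2.5, "wx": 0, "wy": 0, "wz": 0, "grip": 1}, {"tx": 0, "ty": 0, "tz": 2.5, "wx": 0, "wy": 0, "wz": 0, "grip": 1}, {"tx": 0, "ty": 0, "tz": 1.7, "wx": 0, "wy": 0, "wz": 0, "grip": 1}, {"tx": 0, "ty": 0, "tz": 1, "wx": 0, "wy": 0, "wz": 0, "grip": 1}, {"tx": 0, "ty": 0, "tz": 0.9, "wx": 0, "wy": 0, "wz": 0, "grip": 1}, {"tx": 0, "ty": 0, "tz": 0, "wx": 0, "wy": 0, "wz": 0, "grip": 1}, {"tx": 0, "ty": 0, "tz": 0, "wx": 0, "wy": 0, "wz": 0, "grip": 0.75}, {"tx": 0, "ty": 0, "tz": 0, "wx": 0, "wy": 0, "wz": 0, "grip": 0.65}, {"tx": 0, "ty": 0, "tz": 0, "wx": 0, "wy": 0, "wz": 0, "grip": 0.5}, {"tx": 0, "ty": 0, "tz": 0, "wx": 0, "wy": 0, "wz": 0, "grip": 0.5}, {"tx": 0, "ty": 0, "tz": 0, "wx": 0, "wy": 0, "wz": 0, "grip": 0.5}, {"tx": 0, "ty": 0, "tz": 0, "wx": 0, "wy": 0, "wz": 0, "grip": 0.5}]' --grip_force 35

```text
time_s: 41.2
position: [439.8, -397.9, 9.8]
tcp_rot: [-0.118, 3.138, -0.002]
wrist_force: [0.7, 1.3, 5.7]
width: 49.6
gripper_force: 38.5
```

Call:
servo_tool --series '[{"tx": 0, "ty": 0, "tz": -0.5, "wx": 0, "wy": 0, "wz": 0, "grip": 0.5}, {"tx": 0, "ty": 0, "tz": -1, "wx": 0, "wy": 0, "wz": 0, "grip": 0.5}, {"tx": 0, "ty": 0, "tz": -1.5, "wx": 0, "wy": 0, "wz": 0, "grip": 0.5}, {"tx": 0, "ty": 0, "tz": -2, "wx": 0, "wy": 0, "wz": 0, "grip": 0.5}, {"tx": 0, "ty": 0, "tz": -2.5, "wx": 0, "wy": 0, "wz": 0, "grip": 0.5}, {"tx": 0, "ty": 0, "tz": -3, "wx": 0, "wy": 0, "wz": 0, "grip": 0.5}, {"tx": 0, "ty": 0, "tz": -3, "wx": 0, "wy": 0, "wz": 0, "grip": 0.5}, {"tx": 0, "ty": 0, "tz": -2.5, "wx": 0, "wy": 0, "wz": 0, "grip": 0.5}, {"tx": 0, "ty": 0, "tz": -2, "wx": 0, "wy": 0, "wz": 0, "grip": 0.5}, {"tx": 0, "ty": 0, "tz": -1, "wx": 0, "wy": 0, "wz": -3, "grip": 0.5}, {"tx": 0, "ty": 0, "tz": 0, "wx": 0, "wy": 0, "wz": -6, "grip": 0.5}, {"tx": 0, "ty": 0, "tz": 0, "wx": 0, "wy": 0, "wz": -8, "grip": 0.5}, {"tx": 0, "ty": 0, "tz": 0, "wx": 0, "wy": 0, "wz": -8, "grip": 0.5}, {"tx": 0, "ty": 0, "tz": 0, "wx": 0, "wy": 0, "wz": -8, "grip": 0.5}, {"tx": 0, "ty": 0, "tz": 0, "wx": 0, "wy": 0, "wz": -8, "grip": 0.5}, {"tx": 0, "ty": 0, "tz": 0, "wx": 0, "wy": 0, "wz": -8, "grip": 0.5}, {"tx": 0, "ty": 0, "tz": 0, "wx": 0, "wy": 0, "wz": -5, "grip": 0.5}, {"tx": 0, "ty": 0, "tz": 0, "wx": 0, "wy": 0, "wz": -2, "grip": 0.5}, {"tx": 0, "ty": 0, "tz": 0, "wx": 0, "wy": 0, "wz": 0, "grip": 0.5}]'

```text
time_s: 43.1
position: [438.9, -397.3, 199.0]
tcp_rot: [1.578, -2.716, -0.001]
wrist_force: [0.4, 0.7, -1.9]
width: 49.6
gripper_force: 37.7
```

```bash
python3 - <<'E'
from h import *
im,d,s=snap('wrist'); cv2.imwrite('pics/w9.png',im[:,:,::-1]); print(pose(s),s['width'],delta(s,575,418),s['joint_positions'].round(2))
# is the dark ball present: darkest compact blob in the trough
m=(im.max(2)<50).astype(np.uint8); 
for c in cv2.findContours(m,0,2)[0]:
    a=cv2.contourArea(c)
    if a>150: print(cv2.boundingRect(c),a)
E
```

```text
(array([ 438.9, -397.3,  199. ]), 'psi', np.float64(-119.69), 'z', array([-0.,  0., -1.])) 49.58909343490812 [-7.757e+01  2.855e+01  2.000e-02] [-0.47  0.35  0.16 -0.   -1.38 -0.05]
(2, 279, 558, 141) 32728.5
(252, 258, 66, 68) 3399.5
(156, 0, 89, 44) 510.5
```

View pics/w9.png

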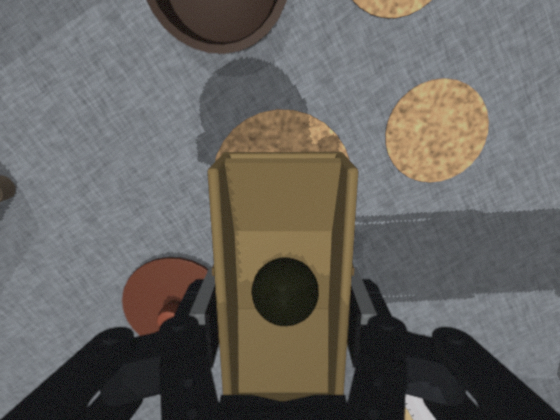

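The scoop is held level with the ball in its hollow at (285,291), and the mat is free below. Next comes the carry to the bowl.

Call:
servo_tool --series '[{"tx": 0, "ty": 0, "tz": 0, "wx": 0, "wy": 0, "wz": -4, "grip": 0.5}, {"tx": 0, "ty": 0, "tz": 0, "wx": 0, "wy": 0, "wz": -8, "grip": 0.5}, {"tx": 0, "ty": 0, "tz": 0, "wx": 0, "wy": 0, "wz": -8, "grip": 0.5}, {"tx": 0, "ty": 0, "tz": 0, "wx": 0, "wy": 0, "wz": -8, "grip": 0.5}, {"tx": 0, "ty": 0, "tz": 0, "wx": 0, "wy": 0, "wz": -8, "grip": 0.5}, {"tx": 0, "ty": 0, "tz": 0, "wx": 0, "wy": 0, "wz": -3.7, "grip": 0.5}, {"tx": -0.5, "ty": -0.2, "tz": 0, "wx": 0, "wy": 0, "wz": 0, "grip": 0.5}, {"tx": -1, "ty": -0.4, "tz": 0, "wx": 0, "wy": 0, "wz": 0, "grip": 0.5}, {"tx": -1.5, "ty": -0.5, "tz": 0, "wx": 0, "wy": 0, "wz": 0, "grip": 0.5}, {"tx": -2, "ty": -0.7, "tz": 0, "wx": 0, "wy": 0, "wz": 0, "grip": 0.5}, {"tx": -2.5, "ty": -0.9, "tz": 0, "wx": 0, "wy": 0, "wz": 0, "grip": 0.5}, {"tx": -3, "ty": -1.1, "tz": 0, "wx": 0, "wy": 0, "wz": 0, "grip": 0.5}, {"tx": -3, "ty": -1.1, "tz": 0, "wx": 0, "wy": 0, "wz": 0, "grip": 0.5}, {"tx": -3, "ty": -1.1, "tz": 0, "wx": 0, "wy": 0, "wz": 0, "grip": 0.5}, {"tx": -3, "ty": -1.1, "tz": 0, "wx": 0, "wy": 0, "wz": 0, "grip": 0.5}, {"tx": -3, "ty": -1.1, "tz": 0, "wx": 0, "wy": 0, "wz": 0, "grip": 0.5}, {"tx": -3, "ty": -1.1, "tz": 0, "wx": 0, "wy": 0, "wz": 0, "grip": 0.5}, {"tx": -3, "ty": -1.1, "tz": 0, "wx": 0, "wy": 0, "wz": 0, "grip": 0.5}, {"tx": -3, "ty": -1.1, "tz": 0, "wx": 0, "wy": 0, "wz": 0, "grip": 0.5}, {"tx": -3, "ty": -1.1, "tz": 0, "wx": 0, "wy": 0, "wz": 0, "grip": 0.5}]'

```text
time_s: 45.15
position: [502.8, -33.4, 199.0]
tcp_rot: [-2.406, 2.019, -0.0]
wrist_force: [0.5, -0.6, -1.1]
width: 49.8
gripper_force: 37.7
```

Call:
servo_tool --series '[{"tx": -3, "ty": -1.1, "tz": 0, "wx": 0, "wy": 0, "wz": 0, "grip": 0.5}, {"tx": -3, "ty": -1.1, "tz": 0, "wx": 0, "wy": 0, "wz": 0, "grip": 0.5}, {"tx": -3, "ty": -1.1, "tz": 0, "wx": 0, "wy": 0, "wz": 0, "grip": 0.5}, {"tx": -3, "ty": -1, "tz": 0, "wx": 0, "wy": 0, "wz": 0, "grip": 0.5}, {"tx": -3, "ty": -1, "tz": 0, "wx": 0, "wy": 0, "wz": 0, "grip": 0.5}, {"tx": -3, "ty": -1, "tz": 0, "wx": 0, "wy": 0, "wz": 0, "grip": 0.5}, {"tx": -3, "ty": -1, "tz": 0, "wx": 0, "wy": 0, "wz": 0, "grip": 0.5}, {"tx": -3, "ty": -1, "tz": 0, "wx": 0, "wy": 0, "wz": 0, "grip": 0.5}, {"tx": -3, "ty": -1, "tz": 0, "wx": 0, "wy": 0, "wz": 0, "grip": 0.5}, {"tx": -3, "ty": -1, "tz": 0, "wx": 0, "wy": 0, "wz": 0, "grip": 0.5}, {"tx": -3, "ty": -1, "tz": 0, "wx": 0, "wy": 0, "wz": 0, "grip": 0.5}, {"tx": -2, "ty": -0.6, "tz": 0, "wx": 0, "wy": 0, "wz": 0, "grip": 0.5}, {"tx": -1, "ty": -0.3, "tz": 0, "wx": 0, "wy": 0, "wz": 0, "grip": 0.5}, {"tx": 0, "ty": 0, "tz": 0, "wx": 0, "wy": 0, "wz": 0, "grip": 0.5}, {"tx": 0, "ty": 0, "tz": 0, "wx": 0, "wy": 0, "wz": 0, "grip": 0.5}]'

```text
time_s: 46.65
position: [560.4, 339.6, 199.0]
tcp_rot: [2.406, -2.019, 0.0]
wrist_force: [-0.3, -0.6, -0.0]
width: 49.4
gripper_force: 37.7
```

```bash
cat > w.py <<'E'
from h import *
import pickle,sys
n=sys.argv[1]; im,d,s=snap('wrist'); pickle.dump((im,d,s),open(n+'.pkl','wb'))
M=R.from_rotvec(s['tcp_rot']).as_matrix()
print(pose(s),s['time_s'],'w',s['width'].round(1),s['joint_positions'].round(2))
print('lip',(s['position']+M@[58,0,-15]).round(1),'tilt',np.degrees(np.arcsin(-M[2,0])).round(1),'force',s['wrist_force'].round(1))
# dark ball in the image, between the fingers
m=(im.max(2)<50).astype(np.uint8); m[:,:200]=0; m[:,360:]=0
for c in cv2.findContours(m,0,2)[0]:
    a=cv2.contourArea(c)
    if a>150: print('dark',cv2.boundingRect(c),a)
E
python3 w.py w10; python3 - <<'E'
from h import *
import pickle
im,d,s=pickle.load(open('w10.pkl','rb'))
# bowl recheck: rim points (58 mm high) outside the scoop
P=cloud('wrist',s,d); b=np.array([589.4,336.3]); r=np.hypot(P[...,0]-b[0],P[...,1]-b[1]); k=(abs(P[...,2]-58)<6)&(r<75)
W=P[k][:,:2]; q=least_squares(lambda p:np.hypot(*(W-p).T)-53.5,b,loss='soft_l1',f_scale=1.).x; print('bowl',k.sum(),q.round(1))
u=np.array([np.cos(np.radians(100)),np.sin(np.radians(100))]); t=q+83*u; print('upright TCP',t,delta(s,*t))
E
```

```text
bowl 2256 [589.  335.7]
upright TCP [574.59677101 417.40121263] [-7.42 -2.75 -0.  ]Traceback (most recent call last):
  File "w.py", line 5, in <module>
    print(pose(s),s['time_s'],'w',s['width'].round(1),s['joint_positions'].round(2))
                                  ^^^^^^^^^^^^^^^^
AttributeError: 'float' object has no attribute 'round'
```

Call:
servo_tool --series '[{"tx": -1, "ty": -0.3, "tz": 0.5, "wx": 0, "wy": 0, "wz": 0, "grip": 0.5}, {"tx": -1.6, "ty": -0.6, "tz": 1, "wx": 0, "wy": 0, "wz": 0, "grip": 0.5}, {"tx": -1.6, "ty": -0.65, "tz": 1.5, "wx": 0, "wy": 0, "wz": 0, "grip": 0.5}, {"tx": -1.6, "ty": -0.6, "tz": 2, "wx": 0, "wy": 0, "wz": 0, "grip": 0.5}, {"tx": -1.6, "ty": -0.6, "tz": 2, "wx": 0, "wy": 0, "wz": 0, "grip": 0.5}, {"tx": 0, "ty": 0, "tz": 2, "wx": 0, "wy": 0, "wz": 0, "grip": 0.5}, {"tx": 0, "ty": 0, "tz": 2, "wx": 0, "wy": 0, "wz": 0, "grip": 0.5}, {"tx": 0, "ty": 0, "tz": 1, "wx": 0, "wy": 0, "wz": 0, "grip": 0.5}, {"tx": 0, "ty": 0, "tz": 0.6, "wx": 0, "wy": 0, "wz": 0, "grip": 0.5}, {"tx": 0, "ty": 0, "tz": 0, "wx": 0, "wy": 0, "wz": 0, "grip": 0.5}, {"tx": 0, "ty": 0, "tz": 0, "wx": 0, "wy": 0, "wz": 0, "grip": 0.5}]'

```text
time_s: 47.8
position: [575.6, 417.9, 73.7]
tcp_rot: [-2.406, 2.018, -0.001]
wrist_force: [-0.1, -0.1, -0.3]
width: 49.5
gripper_force: 37.7
```

```bash
sed -i "s/s\['width'\].round(1)/round(float(s['width']),1)/" w.py; python3 w.py w11
```

```text
(array([575.6, 417.9,  73.7]), 'psi', np.float64(-79.99), 'z', array([ 0.001,  0.001, -1.   ])) 47.8 w 49.5 [ 0.85  0.65  0.32  0.   -1.24 -0.67]
lip [585.7 360.8  88.7] tilt 0.0 force [-0.1 -0.1 -0.3]
dark (200, 288, 160, 132) 5497.5
dark (232, 230, 68, 69) 3528.5
```

Call:
servo_tool --series '[{"tx": -0.06, "ty": 0, "tz": -0.25, "wx": 0, "wy": -2.5, "wz": 0, "grip": 0.5}, {"tx": -0.06, "ty": 0, "tz": -0.25, "wx": 0, "wy": -2.5, "wz": 0, "grip": 0.5}, {"tx": -0.06, "ty": 0, "tz": -0.25, "wx": 0, "wy": -2.5, "wz": 0, "grip": 0.5}, {"tx": -0.06, "ty": 0, "tz": -0.25, "wx": 0, "wy": -2.5, "wz": 0, "grip": 0.5}, {"tx": -0.06, "ty": 0, "tz": -0.25, "wx": 0, "wy": -2.5, "wz": 0, "grip": 0.5}, {"tx": -0.06, "ty": 0, "tz": -0.25, "wx": 0, "wy": -2.5, "wz": 0, "grip": 0.5}, {"tx": -0.06, "ty": 0, "tz": -0.25, "wx": 0, "wy": -2.5, "wz": 0, "grip": 0.5}, {"tx": -0.06, "ty": 0, "tz": -0.25, "wx": 0, "wy": -2.5, "wz": 0, "grip": 0.5}, {"tx": -0.06, "ty": 0, "tz": -0.25, "wx": 0, "wy": -2.5, "wz": 0, "grip": 0.5}, {"tx": -0.06, "ty": 0, "tz": -0.25, "wx": 0, "wy": -2.5, "wz": 0, "grip": 0.5}, {"tx": -0.06, "ty": 0, "tz": -0.25, "wx": 0, "wy": -2.5, "wz": 0, "grip": 0.5}, {"tx": -0.06, "ty": 0, "tz": -0.25, "wx": 0, "wy": -2.5, "wz": 0, "grip": 0.5}, {"tx": -0.06, "ty": 0, "tz": -0.25, "wx": 0, "wy": -2.5, "wz": 0, "grip": 0.5}, {"tx": -0.06, "ty": 0, "tz": -0.25, "wx": 0, "wy": -2.5, "wz": 0, "grip": 0.5}, {"tx": -0.06, "ty": 0, "tz": -0.25, "wx": 0, "wy": -2.5, "wz": 0, "grip": 0.5}, {"tx": -0.06, "ty": 0, "tz": -0.25, "wx": 0, "wy": -2.5, "wz": 0, "grip": 0.5}, {"tx": -0.06, "ty": 0, "tz": -0.25, "wx": 0, "wy": -2.5, "wz": 0, "grip": 0.5}, {"tx": -0.06, "ty": 0, "tz": -0.25, "wx": 0, "wy": -2.5, "wz": 0, "grip": 0.5}, {"tx": 0, "ty": 0, "tz": 0, "wx": 0, "wy": 0, "wz": 0, "grip": 0.5}]'

```text
time_s: 49.75
position: [577.2, 410.1, 117.8]
tcp_rot: [-1.929, 1.621, 0.798]
wrist_force: [0.3, -0.1, -1.4]
width: 49.5
gripper_force: 37.8
```

Call:
servo_tool --series '[{"tx": 0, "ty": 0, "tz": 0, "wx": 0, "wy": 0, "wz": 0, "grip": 0.5}, {"tx": 0, "ty": 0, "tz": 0, "wx": 0, "wy": 0, "wz": 0, "grip": 0.5}, {"tx": 0, "ty": 0, "tz": 0, "wx": 0, "wy": 0, "wz": 0, "grip": 0.5}, {"tx": 0, "ty": 0, "tz": 0, "wx": 0, "wy": 0, "wz": 0, "grip": 0.5}, {"tx": 0, "ty": 0, "tz": 0, "wx": 0, "wy": 0, "wz": 0, "grip": 0.5}, {"tx": 0, "ty": 0, "tz": 0, "wx": 0, "wy": 0, "wz": 0, "grip": 0.5}, {"tx": 0, "ty": 0, "tz": 0, "wx": 0, "wy": 0, "wz": 0, "grip": 0.5}, {"tx": 0, "ty": 0, "tz": 0, "wx": 0, "wy": 0, "wz": 0, "grip": 0.5}, {"tx": 0, "ty": 0, "tz": 0, "wx": 0, "wy": 0, "wz": 0, "grip": 0.5}, {"tx": 0, "ty": 0, "tz": 0, "wx": 0, "wy": 0, "wz": 0, "grip": 0.5}]'

```text
time_s: 50.75
position: [576.2, 411.6, 117.4]
tcp_rot: [-1.931, 1.62, 0.8]
wrist_force: [-0.1, 0.7, -0.8]
width: 49.5
gripper_force: 37.8
```

```bash
python3 w.py w12; python3 - <<'E'
from h import *
import pickle
im,d,s=pickle.load(open('w12.pkl','rb'))
P=cloud('wrist',s,d); b=np.array([589.,335.7]); r=np.hypot(P[...,0]-b[0],P[...,1]-b[1])
k=(im.max(2)<50)&(r<48)&(P[...,2]<52); print('dark in bowl px',k.sum(),np.nanmedian(P[k],0).round(0) if k.any() else '')
E
```

```text
(array([576.2, 411.6, 117.4]), 'psi', np.float64(-80.0), 'z', array([-0.123,  0.696, -0.707])) 50.75 w 49.5 [ 0.42  0.56  0.29 -0.82 -1.21  0.03]
lip [585.2 360.7  87. ] tilt 45.0 force [-0.1  0.7 -0.8]
dark (348, 290, 12, 72) 429.5
dark (200, 288, 160, 132) 4862.0
dark in bowl px 95 [635. 348.  33.]
```

Call:
servo_tool --series '[{"tx": -1, "ty": 0, "tz": -1, "wx": 0, "wy": 0, "wz": 0, "grip": 0.5}, {"tx": -1.5, "ty": 0, "tz": -1.5, "wx": 0, "wy": 0, "wz": 0, "grip": 0.5}, {"tx": -1.5, "ty": 0, "tz": -1.5, "wx": 0, "wy": 0, "wz": 0, "grip": 0.5}, {"tx": -1.5, "ty": 0, "tz": -1.5, "wx": 0, "wy": 0, "wz": 0, "grip": 0.5}, {"tx": -1.5, "ty": 0, "tz": -1.5, "wx": 0, "wy": 0, "wz": 0, "grip": 0.5}, {"tx": 0, "ty": 0, "tz": 0, "wx": 0, "wy": 5, "wz": 0, "grip": 0.5}, {"tx": 0, "ty": 0, "tz": 0, "wx": 0, "wy": 5, "wz": 0, "grip": 0.5}, {"tx": 0, "ty": 0, "tz": 0, "wx": 0, "wy": 5, "wz": 0, "grip": 0.5}, {"tx": 0, "ty": 0, "tz": 0, "wx": 0, "wy": 5, "wz": 0, "grip": 0.5}, {"tx": 0, "ty": 0, "tz": 0, "wx": 0, "wy": 5, "wz": 0, "grip": 0.5}, {"tx": 0, "ty": 0, "tz": 0, "wx": 0, "wy": 5, "wz": 0, "grip": 0.5}, {"tx": 0, "ty": 0, "tz": 0, "wx": 0, "wy": 5, "wz": 0, "grip": 0.5}, {"tx": 0, "ty": 0, "tz": 0, "wx": 0, "wy": 5, "wz": 0, "grip": 0.5}, {"tx": 0, "ty": 0, "tz": 0, "wx": 0, "wy": 5, "wz": 0, "grip": 0.5}, {"tx": 0, "ty": 0, "tz": 0, "wx": 0, "wy": 0, "wz": 0, "grip": 0.5}, {"tx": 0, "ty": 0, "tz": 0, "wx": 0, "wy": 0, "wz": 0, "grip": 0.5}]'

```text
time_s: 52.4
position: [575.8, 412.4, 216.7]
tcp_rot: [-2.406, 2.018, 0.002]
wrist_force: [-0.6, 0.0, -0.9]
width: 49.3
gripper_force: 37.7
```

```bash
python3 w.py w13; cat > ball.py <<'E'
from h import *
import pickle,sys
im,d,s=pickle.load(open(sys.argv[1]+'.pkl','rb'))
P=cloud('wrist',s,d); b=np.array([589.,335.7]); r=np.hypot(P[...,0]-b[0],P[...,1]-b[1])
k=(r<46)&(P[...,2]<50); print('inside px',k.sum(),'z pct',np.nanpercentile(P[k][:,2],[5,25,50,75,95,99]).round(1) if k.any() else '')
h=k&(P[...,2]>18)&(r<38); print('raised',h.sum(),P[h].mean(0).round(1) if h.any() else '', im[h].mean(0) if h.any() else '', 'floor rgb',im[k&(P[...,2]<12)].mean(0))
E
python3 ball.py w13
```

```text
(array([575.8, 412.4, 216.7]), 'psi', np.float64(-79.96), 'z', array([-0.   ,  0.002, -1.   ])) 52.4 w 49.3 [ 0.84  0.59  0.59 -0.   -1.57 -0.67]
lip [585.9 355.2 231.6] tilt 0.1 force [-0.6  0.  -0.9]
dark (200, 287, 160, 133) 5633.0
dark (267, 70, 30, 32) 705.0
dark (315, 48, 31, 69) 581.0
dark (224, 33, 46, 49) 318.5
inside px 8920 z pct [ 5.7  7.  12.7 20.5 30.8 33.8]
raised 795 [591.8 327.8  30. ] [36.61257862 36.21257862 24.78490566] floor rgb [89.66518692 58.93247664 48.4838785 ]
```

The ball is in the bowl: a dark blob at (592,328) with its top at about 34 mm. Next the scoop goes back to its mat.

Call:
servo_tool --series '[{"tx": 2.2, "ty": 0.8, "tz": 0, "wx": 0, "wy": 0, "wz": 0, "grip": 0.5}, {"tx": 4.3, "ty": 1.53, "tz": 0, "wx": 0, "wy": 0, "wz": 0, "grip": 0.5}, {"tx": 4.3, "ty": 1.53, "tz": 0, "wx": 0, "wy": 0, "wz": 0, "grip": 0.5}, {"tx": 4.3, "ty": 1.53, "tz": 0, "wx": 0, "wy": 0, "wz": 0, "grip": 0.5}, {"tx": 4.3, "ty": 1.53, "tz": 0, "wx": 0, "wy": 0, "wz": 0, "grip": 0.5}, {"tx": 4.3, "ty": 1.53, "tz": 0, "wx": 0, "wy": 0, "wz": 0, "grip": 0.5}, {"tx": 4.3, "ty": 1.53, "tz": 0, "wx": 0, "wy": 0, "wz": 0, "grip": 0.5}, {"tx": 4.3, "ty": 1.53, "tz": 0, "wx": 0, "wy": 0, "wz": 0, "grip": 0.5}, {"tx": 4.3, "ty": 1.53, "tz": 0, "wx": 0, "wy": 0, "wz": 0, "grip": 0.5}, {"tx": 4.3, "ty": 1.53, "tz": 0, "wx": 0, "wy": 0, "wz": 0, "grip": 0.5}, {"tx": 4.3, "ty": 1.53, "tz": 0, "wx": 0, "wy": 0, "wz": 0, "grip": 0.5}, {"tx": 4.3, "ty": 1.53, "tz": 0, "wx": 0, "wy": 0, "wz": 0, "grip": 0.5}, {"tx": 4.3, "ty": 1.53, "tz": 0, "wx": 0, "wy": 0, "wz": 0, "grip": 0.5}, {"tx": 4.3, "ty": 1.53, "tz": 0, "wx": 0, "wy": 0, "wz": 0, "grip": 0.5}, {"tx": 4.3, "ty": 1.53, "tz": 0, "wx": 0, "wy": 0, "wz": 0, "grip": 0.5}, {"tx": 4.3, "ty": 1.53, "tz": 0, "wx": 0, "wy": 0, "wz": 0, "grip": 0.5}, {"tx": 4.3, "ty": 1.53, "tz": 0, "wx": 0, "wy": 0, "wz": 0, "grip": 0.5}, {"tx": 4.3, "ty": 1.53, "tz": 0, "wx": 0, "wy": 0, "wz": 0, "grip": 0.5}, {"tx": 2.1, "ty": 0.7, "tz": 0, "wx": 0, "wy": 0, "wz": 0, "grip": 0.5}]'

```text
time_s: 54.35
position: [437.7, -402.2, 217.2]
tcp_rot: [-2.401, 2.025, -0.003]
wrist_force: [0.9, 1.4, -1.4]
width: 49.2
gripper_force: 37.7
```

Call:
servo_tool --series '[{"tx": 0, "ty": 0, "tz": 0, "wx": 0, "wy": 0, "wz": 7.97, "grip": 0.5}, {"tx": 0, "ty": 0, "tz": 0, "wx": 0, "wy": 0, "wz": 7.97, "grip": 0.5}, {"tx": 0, "ty": 0, "tz": 0, "wx": 0, "wy": 0, "wz": 7.97, "grip": 0.5}, {"tx": 0, "ty": 0, "tz": 0, "wx": 0, "wy": 0, "wz": 7.97, "grip": 0.5}, {"tx": 0, "ty": 0, "tz": 0, "wx": 0, "wy": 0, "wz": 7.97, "grip": 0.5}, {"tx": 0, "ty": 0, "tz": 0, "wx": 0, "wy": 0, "wz": 7.97, "grip": 0.5}, {"tx": 0, "ty": 0, "tz": 0, "wx": 0, "wy": 0, "wz": 7.97, "grip": 0.5}, {"tx": 0, "ty": 0, "tz": 0, "wx": 0, "wy": 0, "wz": 7.97, "grip": 0.5}, {"tx": 0, "ty": 0, "tz": 0, "wx": 0, "wy": 0, "wz": 7.97, "grip": 0.5}, {"tx": 0, "ty": 0, "tz": 0, "wx": 0, "wy": 0, "wz": 7.97, "grip": 0.5}, {"tx": 0, "ty": 0, "tz": 0, "wx": 0, "wy": 0, "wz": 7.97, "grip": 0.5}, {"tx": 0, "ty": 0, "tz": 0, "wx": 0, "wy": 0, "wz": 7.97, "grip": 0.5}, {"tx": 0, "ty": 0, "tz": 0, "wx": 0, "wy": 0, "wz": 0, "grip": 0.5}, {"tx": 0, "ty": 0, "tz": 0, "wx": 0, "wy": 0, "wz": 0, "grip": 0.5}]'

```text
time_s: 55.75
position: [439.3, -398.9, 217.2]
tcp_rot: [-0.123, 3.138, -0.001]
wrist_force: [-0.4, 0.1, -1.7]
width: 49.7
gripper_force: 37.7
```

```bash
python3 - <<'E'
from h import *
s=manip.state(); print(pose(s),delta(s,440.2,-397))
E
```

```text
(array([ 439.3, -398.9,  217.2]), 'psi', np.float64(-175.5), 'z', array([ 0.002, -0.   , -1.   ])) [-0.11  0.18  0.  ]
```

Call:
servo_tool --series '[{"tx": -0.1, "ty": 0.18, "tz": 2, "wx": 0, "wy": 0, "wz": 0, "grip": 0.5}, {"tx": 0, "ty": 0, "tz": 4, "wx": 0, "wy": 0, "wz": 0, "grip": 0.5}, {"tx": 0, "ty": 0, "tz": 4, "wx": 0, "wy": 0, "wz": 0, "grip": 0.5}, {"tx": 0, "ty": 0, "tz": 4, "wx": 0, "wy": 0, "wz": 0, "grip": 0.5}, {"tx": 0, "ty": 0, "tz": 3, "wx": 0, "wy": 0, "wz": 0, "grip": 0.5}, {"tx": 0, "ty": 0, "tz": 2, "wx": 0, "wy": 0, "wz": 0, "grip": 0.5}, {"tx": 0, "ty": 0, "tz": 1, "wx": 0, "wy": 0, "wz": 0, "grip": 0.5}, {"tx": 0, "ty": 0, "tz": 0.4, "wx": 0, "wy": 0, "wz": 0, "grip": 0.5}, {"tx": 0, "ty": 0, "tz": 0.2, "wx": 0, "wy": 0, "wz": 0, "grip": 0.5}, {"tx": 0, "ty": 0, "tz": 0, "wx": 0, "wy": 0, "wz": 0, "grip": 0.5}, {"tx": 0, "ty": 0, "tz": 0, "wx": 0, "wy": 0, "wz": 0, "grip": 0.5}]'

```text
time_s: 56.85
position: [441.3, -397.0, 11.6]
tcp_rot: [-0.12, 3.137, -0.002]
wrist_force: [-0.1, -0.2, -1.4]
width: 49.4
gripper_force: 37.8
```

Call:
servo_tool --series '[{"tx": 0, "ty": 0, "tz": 0.2, "wx": 0, "wy": 0, "wz": 0, "grip": 0.5}, {"tx": 0, "ty": 0, "tz": 0, "wx": 0, "wy": 0, "wz": 0, "grip": 0.5}, {"tx": 0, "ty": 0, "tz": 0, "wx": 0, "wy": 0, "wz": 0, "grip": 0.65}, {"tx": 0, "ty": 0, "tz": 0, "wx": 0, "wy": 0, "wz": 0, "grip": 0.8}, {"tx": 0, "ty": 0, "tz": 0, "wx": 0, "wy": 0, "wz": 0, "grip": 0.95}, {"tx": 0, "ty": 0, "tz": 0, "wx": 0, "wy": 0, "wz": 0, "grip": 0.95}, {"tx": 0, "ty": 0, "tz": -1.5, "wx": 0, "wy": 0, "wz": 0, "grip": 0.95}, {"tx": 0, "ty": 0, "tz": -3, "wx": 0, "wy": 0, "wz": 0, "grip": 1}, {"tx": 0, "ty": 0, "tz": -4, "wx": 0, "wy": 0, "wz": 0, "grip": 1}, {"tx": 0, "ty": 0, "tz": -4, "wx": 0, "wy": 0, "wz": 0, "grip": 1}, {"tx": 0, "ty": 0, "tz": -4, "wx": 0, "wy": 0, "wz": 0, "grip": 1}, {"tx": 0, "ty": 0, "tz": -4, "wx": 0, "wy": 0, "wz": 0, "grip": 1}, {"tx": 0, "ty": 1.5, "tz": 0, "wx": 0, "wy": 0, "wz": 0, "grip": 1}, {"tx": -2, "ty": 2.5, "tz": 0, "wx": 0, "wy": 0, "wz": 0, "grip": 1}, {"tx": -2, "ty": 0, "tz": 0, "wx": 0, "wy": 0, "wz": 0, "grip": 1}, {"tx": 0, "ty": 0, "tz": 0, "wx": 0, "wy": 0, "wz": 0, "grip": 1}, {"tx": 0, "ty": 0, "tz": 0, "wx": 0, "wy": 0, "wz": 0, "grip": 1}]'

```text
time_s: 58.55
position: [477.5, -353.4, 213.0]
tcp_rot: [0.121, -3.139, -0.001]
wrist_force: [0.1, 0.5, 0.2]
width: 85.7
gripper_force: 0.0
```

```bash
python3 w.py w14; python3 - <<'E'
from h import *
import pickle
im,d,s=pickle.load(open('w14.pkl','rb'))
P=cloud('wrist',s,d); k=(P[...,2]>35.5)&(P[...,2]<42)&(np.hypot(P[...,0]-440,P[...,1]+397)<75)
print('scoop top',k.sum(),cv2.minAreaRect(P[k][:,:2].astype(np.float32)), np.nanpercentile(P[k][:,2],[5,95]))
# mat: disc pixels near z=4, cork colour
hsv=cv2.cvtColor(im,cv2.COLOR_RGB2HSV); m=(abs(P[...,2]-4)<5)&(hsv[...,0]>8)&(hsv[...,0]<28)&(hsv[...,1]>75)&(np.hypot(P[...,0]-440,P[...,1]+397)<85)
W=onz('wrist',s,np.argwhere(m)[:,::-1],4)[:,:2]; h=cv2.convexHull(W.astype(np.float32)).reshape(-1,2)
print('mat',m.sum(),cv2.minEnclosingCircle(h),least_squares(lambda p:np.hypot(*(h-p).T)-68,[440,-397],loss='soft_l1').x)
k=(P[...,2]>36)&(P[...,2]<43)&(np.hypot(P[...,0]-605,P[...,1]+336)<25)
print('knob',k.sum(),cv2.minEnclosingCircle(P[k][:,:2].astype(np.float32)) if k.any() else '', delta(s,605.2,-335.7))
E
```

```text
(array([ 477.5, -353.4,  213. ]), 'psi', np.float64(-175.6), 'z', array([-0.001,  0.   , -1.   ])) 58.55 w 85.7 [-0.37  0.35  0.19 -0.   -1.42 -1.12]
lip [ 419.6 -357.9  228.1] tilt -0.0 force [0.1 0.5 0.2]
dark (200, 395, 160, 25) 3052.0
scoop top 1466 ((442.08087158203125, -396.7537841796875), (115.69202423095703, 51.1086311340332), 4.45808219909668) [36.54000373 39.5048206 ]
mat 8237 ((440.07000732421875, -395.7110290527344), 67.42594146728516) [ 440.76154341 -395.32096312]
knob 351 ((605.3051147460938, -335.724365234375), 11.539478302001953) [-1.287e+01  7.900e-01 -1.000e-02]
```

The scoop is back, level and within 2 mm of the middle of its 136 mm mat. Next is the lid.

Call:
servo_tool --series '[{"tx": -1.5, "ty": 0.1, "tz": 0.5, "wx": 0, "wy": 0, "wz": 0, "grip": 1}, {"tx": -3.5, "ty": 0.2, "tz": 2, "wx": 0, "wy": 0, "wz": 0, "grip": 1}, {"tx": -3.5, "ty": 0.2, "tz": 2, "wx": 0, "wy": 0, "wz": 0, "grip": 1}, {"tx": -3.5, "ty": 0.25, "tz": 2, "wx": 0, "wy": 0, "wz": 0, "grip": 0.7}, {"tx": -0.87, "ty": 0.05, "tz": 3, "wx": 0, "wy": 0, "wz": 0, "grip": 0.7}, {"tx": 0, "ty": 0, "tz": 3, "wx": 0, "wy": 0, "wz": 0, "grip": 0.7}, {"tx": 0, "ty": 0, "tz": 3, "wx": 0, "wy": 0, "wz": 0, "grip": 0.7}, {"tx": 0, "ty": 0, "tz": 2, "wx": 0, "wy": 0, "wz": 0, "grip": 0.7}, {"tx": 0, "ty": 0, "tz": 1.2, "wx": 0, "wy": 0, "wz": 0, "grip": 0.7}, {"tx": 0, "ty": 0, "tz": 0.8, "wx": 0, "wy": 0, "wz": 0, "grip": 0.7}, {"tx": 0, "ty": 0, "tz": 0, "wx": 0, "wy": 0, "wz": 0, "grip": 0.7}, {"tx": 0, "ty": 0, "tz": 0, "wx": 0, "wy": 0, "wz": 0, "grip": 0.7}]'

```text
time_s: 59.8
position: [605.9, -336.2, 19.5]
tcp_rot: [-0.12, 3.138, -0.001]
wrist_force: [-0.6, -0.0, 0.4]
width: 59.4
gripper_force: 0.0
```

Call:
servo_tool --series '[{"tx": 0, "ty": 0, "tz": 0.3, "wx": 0, "wy": 0, "wz": 0, "grip": 0.7}, {"tx": 0, "ty": 0, "tz": 0, "wx": 0, "wy": 0, "wz": 0, "grip": 0.5}, {"tx": 0, "ty": 0, "tz": 0, "wx": 0, "wy": 0, "wz": 0, "grip": 0.35}, {"tx": 0, "ty": 0, "tz": 0, "wx": 0, "wy": 0, "wz": 0, "grip": 0.15}, {"tx": 0, "ty": 0, "tz": 0, "wx": 0, "wy": 0, "wz": 0, "grip": 0.15}, {"tx": 0, "ty": 0, "tz": 0, "wx": 0, "wy": 0, "wz": 0, "grip": 0.15}, {"tx": 0, "ty": 0, "tz": 0, "wx": 0, "wy": 0, "wz": 0, "grip": 0.15}]' --grip_force 45

```text
time_s: 60.5
position: [605.5, -335.9, 16.0]
tcp_rot: [-0.12, 3.139, -0.001]
wrist_force: [-0.0, 0.7, 3.7]
width: 22.5
gripper_force: 44.4
```

Call:
servo_tool --series '[{"tx": 0, "ty": 0, "tz": -1, "wx": 0, "wy": 0, "wz": 0, "grip": 0.15}, {"tx": 0, "ty": 0, "tz": -2, "wx": 0, "wy": 0, "wz": 0, "grip": 0.15}, {"tx": 0, "ty": 0, "tz": -3, "wx": 0, "wy": 0, "wz": 0, "grip": 0.15}, {"tx": 0, "ty": 0, "tz": -4, "wx": 0, "wy": 0, "wz": 0, "grip": 0.15}, {"tx": 0, "ty": 0, "tz": -4, "wx": 0, "wy": 0, "wz": 0, "grip": 0.15}, {"tx": 0, "ty": 0, "tz": -3, "wx": 0, "wy": 0, "wz": 0, "grip": 0.15}, {"tx": 0, "ty": 1, "tz": 0, "wx": 0, "wy": 0, "wz": 0, "grip": 0.15}, {"tx": -0.1, "ty": 2.5, "tz": 0, "wx": 0, "wy": 0, "wz": 0, "grip": 0.15}, {"tx": -0.2, "ty": 3.5, "tz": 0, "wx": 0, "wy": 0, "wz": 0, "grip": 0.15}, {"tx": -0.2, "ty": 4, "tz": 0, "wx": 0, "wy": 0, "wz": 0, "grip": 0.15}, {"tx": -0.2, "ty": 4, "tz": 0, "wx": 0, "wy": 0, "wz": 0, "grip": 0.15}, {"tx": -0.2, "ty": 4, "tz": 0, "wx": 0, "wy": 0, "wz": 0, "grip": 0.15}, {"tx": -0.2, "ty": 4, "tz": 0, "wx": 0, "wy": 0, "wz": 0, "grip": 0.15}, {"tx": -0.2, "ty": 4, "tz": 0, "wx": 0, "wy": 0, "wz": 0, "grip": 0.15}, {"tx": -0.2, "ty": 4, "tz": 0, "wx": 0, "wy": 0, "wz": 0, "grip": 0.15}, {"tx": -0.2, "ty": 4, "tz": 0, "wx": 0, "wy": 0, "wz": 0, "grip": 0.15}, {"tx": -0.2, "ty": 4, "tz": 0, "wx": 0, "wy": 0, "wz": 0, "grip": 0.15}, {"tx": -0.2, "ty": 4, "tz": 0, "wx": 0, "wy": 0, "wz": 0, "grip": 0.15}, {"tx": -0.2, "ty": 4, "tz": 0, "wx": 0, "wy": 0, "wz": 0, "grip": 0.15}]'

```text
time_s: 62.4
position: [591.3, 136.1, 184.9]
tcp_rot: [0.12, -3.138, 0.0]
wrist_force: [1.5, 0.6, -1.7]
width: 22.5
gripper_force: 44.3
```

Call:
servo_tool --series '[{"tx": -0.2, "ty": 4, "tz": 0, "wx": 0, "wy": 0, "wz": 0, "grip": 0.15}, {"tx": -0.2, "ty": 4, "tz": 0, "wx": 0, "wy": 0, "wz": 0, "grip": 0.15}, {"tx": -0.2, "ty": 3, "tz": 0, "wx": 0, "wy": 0, "wz": 0, "grip": 0.15}, {"tx": -0.2, "ty": 2, "tz": 0, "wx": 0, "wy": 0, "wz": 0, "grip": 0.15}, {"tx": 0, "ty": 1, "tz": 0, "wx": 0, "wy": 0, "wz": 0, "grip": 0.15}, {"tx": 0, "ty": 0, "tz": 0, "wx": 0, "wy": 0, "wz": 0, "grip": 0.15}, {"tx": 0, "ty": 0, "tz": 0, "wx": 0, "wy": 0, "wz": 0, "grip": 0.15}]'

```text
time_s: 63.1
position: [589.7, 273.7, 185.4]
tcp_rot: [0.119, -3.139, 0.001]
wrist_force: [0.1, -1.4, -1.5]
width: 22.3
gripper_force: 44.3
```

```bash
python3 w.py w15; python3 - <<'E'
from h import *
import pickle
im,d,s=pickle.load(open('w15.pkl','rb'))
P=cloud('wrist',s,d); print('to bowl',delta(s,589.1,335.9))
T=R.from_rotvec(s['tcp_rot']).as_matrix(); p=s['position']
# lid disc as held: points 3 mm below TCP (disc top = knob.. 16-13)
k=(abs(P[...,2]-(p[2]-3))<5)&(np.hypot(P[...,0]-p[0],P[...,1]-p[1])<65)
print('disc',k.sum(),cv2.minEnclosingCircle(P[k][:,:2].astype(np.float32)),np.percentile(P[k][:,2],[5,50,95]))
A=np.c_[P[k][:,:2]-p[:2],np.ones(k.sum())]; print('slope',np.linalg.lstsq(A,P[k][:,2],rcond=None)[0])
# rim still visible?
k=(abs(P[...,2]-58)<6)&(np.hypot(P[...,0]-589,P[...,1]-336)<75); print('rim px',k.sum())
E
```

```text
(array([589.7, 273.7, 185.4]), 'psi', np.float64(-175.67), 'z', array([-0., -0., -1.])) 63.1 w 22.3 [ 0.67  0.47  0.31  0.   -1.41 -2.17]
lip [531.9 269.3 200.4] tilt -0.0 force [ 0.1 -1.4 -1.5]
dark (200, 265, 160, 155) 12239.0
to bowl [-0.41  6.21 -0.  ]
disc 30732 ((590.79296875, 273.65423583984375), 57.23918151855469) [181.82848721 182.83836231 183.82938646]
slope [ 4.52236387e-05 -8.72092760e-04  1.82832184e+02]
rim px 1707
```

Call:
servo_tool --series '[{"tx": -0.1, "ty": 1.5, "tz": 0, "wx": 0, "wy": 0, "wz": 0, "grip": 0.15}, {"tx": -0.1, "ty": 2.2, "tz": 0, "wx": 0, "wy": 0, "wz": 0, "grip": 0.15}, {"tx": -0.08, "ty": 1.5, "tz": 0, "wx": 0, "wy": 0, "wz": 0, "grip": 0.15}, {"tx": -0.05, "ty": 1, "tz": 0, "wx": 0, "wy": 0, "wz": 0, "grip": 0.15}, {"tx": 0, "ty": 0, "tz": 2, "wx": 0, "wy": 0, "wz": 0, "grip": 0.15}, {"tx": 0, "ty": 0, "tz": 3, "wx": 0, "wy": 0, "wz": 0, "grip": 0.15}, {"tx": 0, "ty": 0, "tz": 3, "wx": 0, "wy": 0, "wz": 0, "grip": 0.15}, {"tx": 0, "ty": 0, "tz": 1.5, "wx": 0, "wy": 0, "wz": 0, "grip": 0.15}, {"tx": 0, "ty": 0, "tz": 0.7, "wx": 0, "wy": 0, "wz": 0, "grip": 0.15}, {"tx": 0, "ty": 0, "tz": 0, "wx": 0, "wy": 0, "wz": 0, "grip": 0.15}, {"tx": 0, "ty": 0, "tz": 0, "wx": 0, "wy": 0, "wz": 0, "grip": 0.15}]'

```text
time_s: 64.25
position: [588.9, 337.2, 84.7]
tcp_rot: [-0.12, 3.137, 0.001]
wrist_force: [-0.1, 0.1, -1.9]
width: 22.1
gripper_force: 44.3
```

Call:
servo_tool --series '[{"tx": 0.06, "ty": -0.13, "tz": 0.4, "wx": 0, "wy": 0, "wz": 0, "grip": 0.15}, {"tx": 0, "ty": 0, "tz": 0.4, "wx": 0, "wy": 0, "wz": 0, "grip": 0.15}, {"tx": 0, "ty": 0, "tz": 0.4, "wx": 0, "wy": 0, "wz": 0, "grip": 0.15}, {"tx": 0, "ty": 0, "tz": 0.3, "wx": 0, "wy": 0, "wz": 0, "grip": 0.15}, {"tx": 0, "ty": 0, "tz": 0, "wx": 0, "wy": 0, "wz": 0, "grip": 0.15}, {"tx": 0, "ty": 0, "tz": 0, "wx": 0, "wy": 0, "wz": 0, "grip": 0.15}]'

```text
time_s: 64.85
position: [587.7, 335.5, 68.4]
tcp_rot: [0.12, -3.139, 0.0]
wrist_force: [0.8, 0.5, -0.8]
width: 22.5
gripper_force: 44.4
```

Call:
servo_tool --series '[{"tx": 0, "ty": 0, "tz": 0.2, "wx": 0, "wy": 0, "wz": 0, "grip": 0.15}, {"tx": 0, "ty": 0, "tz": 0, "wx": 0, "wy": 0, "wz": 0, "grip": 0.15}, {"tx": 0, "ty": 0, "tz": 0, "wx": 0, "wy": 0, "wz": 0, "grip": 0.15}]'

```text
time_s: 65.15
position: [588.1, 335.6, 67.6]
tcp_rot: [-0.12, 3.138, 0.001]
wrist_force: [-2.2, -0.2, 5.4]
width: 22.1
gripper_force: 44.8
```

Seated: the height matches and contact force is light. I release, rise, move aside and do the final check.

Call:
servo_tool --series '[{"tx": 0, "ty": 0, "tz": 0, "wx": 0, "wy": 0, "wz": 0, "grip": 0.3}, {"tx": 0, "ty": 0, "tz": 0, "wx": 0, "wy": 0, "wz": 0, "grip": 0.5}, {"tx": 0, "ty": 0, "tz": 0, "wx": 0, "wy": 0, "wz": 0, "grip": 0.7}, {"tx": 0, "ty": 0, "tz": 0, "wx": 0, "wy": 0, "wz": 0, "grip": 0.7}, {"tx": 0, "ty": 0, "tz": -1, "wx": 0, "wy": 0, "wz": 0, "grip": 0.7}, {"tx": 0, "ty": 0, "tz": -3, "wx": 0, "wy": 0, "wz": 0, "grip": 0.7}, {"tx": 0, "ty": 0, "tz": -4, "wx": 0, "wy": 0, "wz": 0, "grip": 0.7}, {"tx": 1, "ty": 0, "tz": -4, "wx": 0, "wy": 0, "wz": 0, "grip": 0.7}, {"tx": 3, "ty": 0, "tz": -4, "wx": 0, "wy": 0, "wz": 0, "grip": 0.7}, {"tx": 4, "ty": -2, "tz": -3, "wx": 0, "wy": 0, "wz": 0, "grip": 0.7}, {"tx": 4, "ty": -3, "tz": -1, "wx": 0, "wy": 0, "wz": 0, "grip": 0.7}, {"tx": 2, "ty": -4, "tz": 0, "wx": 0, "wy": 0, "wz": 0, "grip": 0.7}, {"tx": 1, "ty": -4, "tz": 0, "wx": 0, "wy": 0, "wz": 0, "grip": 0.7}, {"tx": 0, "ty": -4, "tz": 0, "wx": 0, "wy": 0, "wz": 0, "grip": 0.7}, {"tx": 0, "ty": -3, "tz": 0, "wx": 0, "wy": 0, "wz": 0, "grip": 0.7}, {"tx": 0, "ty": 0, "tz": 0, "wx": 0, "wy": 0, "wz": 0, "grip": 0.7}, {"tx": 0, "ty": 0, "tz": 0, "wx": 0, "wy": 0, "wz": 0, "grip": 0.7}]'

```text
time_s: 66.85
position: [456.9, 126.5, 265.0]
tcp_rot: [-0.117, 3.138, 0.001]
wrist_force: [0.4, 0.1, -0.7]
width: 59.9
gripper_force: 0.0
```

```bash
python3 w.py w16; python3 - <<'E'
from h import *
import pickle
im,d,s=pickle.load(open('w16.pkl','rb'))
P=cloud('wrist',s,d)
print('cups',[o for o in rims(s,d,81,91,86)])
def disc(n,c,lo,hi,R0):
    k=(P[...,2]>lo)&(P[...,2]<hi)&(np.hypot(P[...,0]-c[0],P[...,1]-c[1])<R0)
    Q=P[k]; print(n,k.sum(),cv2.minEnclosingCircle(Q[:,:2].astype(np.float32)) if len(Q) else '')
    if len(Q)>50: print('  slope',np.linalg.lstsq(np.c_[Q[:,:2]-c,np.ones(len(Q))],Q[:,2],rcond=None)[0].round(3))
disc('lid disc',(589,336),59,70,75); disc('knob',(589,336),86,95,40)
hsv=cv2.cvtColor(im,cv2.COLOR_RGB2HSV)
k=(hsv[...,1]<45)&(hsv[...,2]>130)&(P[...,2]>8)&(P[...,2]<24)&(abs(P[...,0]-428)<45)&(abs(P[...,1])<180)
Q=P[k]; print('SE',cv2.minAreaRect(Q[:,:2].astype(np.float32)),np.percentile(Q[:,2],[5,50,95]))
E
```

```text
(array([456.9, 126.5, 265. ]), 'psi', np.float64(-175.71), 'z', array([ 0.001,  0.001, -1.   ])) 66.85 w 59.9 [ 0.6   0.09 -0.    0.   -1.47 -2.1 ]
lip [399.1 122.1 279.9] tilt 0.1 force [ 0.4  0.1 -0.7]
dark (200, 379, 160, 41) 3284.0
dark (200, 271, 51, 86) 2750.5
dark (351, 270, 9, 68) 373.0
cups [((458, 307, 25, 24), 588.7, 335.0, 15.5), ((204, 305, 44, 49), 623.0, 72.7, 31.2), ((97, 294, 59, 48), 616.8, -26.7, 32.3)]
lid disc 5934 ((588.8768310546875, 335.5486145019531), 58.23943328857422)
  slope [6.0000e-03 4.0000e-03 6.4965e+01]
knob 375 ((588.5521850585938, 334.8995056152344), 11.726880073547363)
  slope [7.2000e-02 7.3000e-02 9.0472e+01]
SE ((428.623779296875, -10.77783203125), (302.3151550292969, 72.84600830078125), 88.61902618408203) [14.18750378 15.55983725 16.88012333]
```

```bash
python3 -c "
from workcell import manip
print(manip.job_done())"
```

```text
the job is handed in; nothing more can be done
None
```

The job is handed in: the two cups that were out stand in their row and the straightedge is flat in its tray. The ball is in the bowl, which has its lid on, and the scoop is level on its mat.

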